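# Change over the contact-seating jig

## Robot

A 6-joint arm with a two-finger parallel gripper is mounted at the origin on the work surface. World frame = base frame: x ahead of the robot, y to its left, z up, the work surface at z = 0. Lengths are in mm, angles in rad, forces in N, time in s.
With the tool pointing down it reaches from about 275 to 750 mm from the base axis. Payload 10.2 kg.
Tool frame: the origin (TCP) lies midway between the tips of the shut fingers; the grasp point (between the pads) lies 19 mm behind it (bot.pinch_z is the distance from the TCP to the grasp point, in mm); z points along the fingers, y is the line along which they close (so a half turn about z gives the same grasp; the last joint's range is limited). The gripper opens to 85 mm and grips with 20 to 120 N. Pads are 22 mm wide; open, the fingers measure 114 mm over their backs; the gripper's body (76 mm by 85 mm) begins 54 mm behind the grasp point. The pads swing forward as they close: fully open they stand 13 mm farther back than shut.
Start: joints at [0.877, 0.313, 1.498, -0, 1.331, -0.223], TCP at [238.153, 467.883, 231.294] pointing down, gripper open.
Joint ranges: [-2.94, 2.94], [-0.97, 2.17], [0.19, 2.56], [-1.23, 4.37], [0.02, 3.11], [-2.88, 2.88]. Speed limits (rad/s): [2.39, 2.39, 3.01, 3.14, 3.14, 3.14].

## Interface

Orientations are given as a unit quaternion [x, y, z, w].
In Python, from station import bot gives the robot as it stands.
- The arm moves only by the tool drive_tool, never from a script. Its argument "motion" is one flat list of numbers, 6 for each row, row after row: the shift along the world's x, y, z each as a share of 250 mm, from -1 to 1, then the turn, a rotation vector about the world's x, y, z each as a share of pi rad, from -1 to 1. A call has 1 to 5 rows; each row is the pose to reach, as a shift and turn from the pose commanded when the call began, turning the shorter way round; what a row does not reach only later rows make up. A row lasts 1/12 s, in which the tool goes at most 41.7 mm and 7.16 degrees, less where a joint would pass 70% of its speed; a pose out of reach is approached as far as the arm can. A call with a number of a shift or a turn outside -1 to 1 is refused whole. A call with a gripper value outside its range is refused whole. "jaw" is the closure, from 0 (fully open) to 1 (shut), set as the call begins (left out, the last holds). The fingers move at their own pace and stop on an object; "squeeze" is the grip in N (left out, the last holds). Time passes only in rows, so rows that repeat a pose let the fingers close. It gives the time, the measured TCP pose, the force, the opening and the grip force at its end, in the units of the state.
- bot.state(): the state, without advancing time (a new reading comes with each control period).
- bot.read_camera(name): name is "side" or "top"; returns the picture (420x560x3 uint8, blue, green, red); there is no depth.
- bot.camera_info(name): a dict with "K" (3x3 intrinsics, pixels), "distortion" ([k1, k2, p1, p2, k3] as OpenCV has them; the pictures are not rectified), "R" (3x3) and "t" (3): a world point X has camera coordinates R X + t. Camera axes: x right, y down, z forward; pixel columns grow to the right and rows downward; lengths in mm; the calibration is good to about 2 mm. A picture is of the moment at which its call begins. camera_info takes no time and is no camera call.
- bot.sign_off(): hands the job in; it is judged then, once.
The state is a dict: "time": time; "qpos": joint angles; "joint_vel": joint speeds; "tau": joint torques, N m; "ee_pos": TCP position; "tool_rot": TCP orientation; "wrist_force": force on the tool from outside, world axes, zero at the start; "moment": the same for the moment, N m; "finger_gap": finger opening in mm; "grip_force": force on a finger pad.
Only numpy, scipy, OpenCV 4.12 (cv2) and the standard library are available. Lean on these libraries where they do the work, as an engineer would, in place of code of your own. Each camera call takes 0.05 s, during which the arm holds its last target. There are 200 camera calls.

## Task

Lift the jig's hinged hold-down bar right up, slide the finished housings out of the channel's open end one after another and stand them flat on the floor of the yellow crate. Then slide every waiting housing from the bench into the channel, swing the bar fully down over them and press the red plunger down to its stop so that their contacts are seated; let it spring back and leave the bar down. Leave the bowl, mug and screwdriver where they are.

Things in the scene. Friction and masses are not known exactly. Their poses are not given: they have to be found in the camera images.
- jig: aluminium jig fixed to the bench, pose varies; origin on the bench. In its frame (mm): base plate x -60..115, y -200..125, top z 20 = floor of a channel along y, centred on x 0, from the back stop face at y 110 to the open mouth at y -105; from there to y -200 the plate is a flat run-out. A housing sits with its x along the jig's x (either way round).
- channel_mouth (a point): centre of the channel's mouth, on its floor (jig x 0, y -105, z 20 mm). The rails are 89 mm apart; beyond the mouth slanting lead-in guides, 11.5 mm high, widen to about 125 mm at jig y -140.
- channel_back (a point): foot of the back stop (jig x 0, y 110, z 20 mm), at the channel's closed end. Along the channel keeper lips reach in over the flanges to 36.5 mm from the centre line, underside 7.5 and top 11.5 mm over the floor: a housing can only slide along y, the one nearest the mouth first; its origin must be beyond jig y -140 before it can be lifted off, or set down to be slid in.
- bar (a joint): angle of the blue hold-down bar: 0 = down, 1.9 rad = fully up, leaning back on its end stop, clear of the channel. The stiff hinge holds it wherever it is left; about 6 N at the rod moves it. Down, its strips lie 1.5 mm over the housings' rims and a toe at the mouth (bottom at jig z 46 mm) bars the way out.
- bar_handle (a point): middle of the bar's black grip rod: 14 mm thick, along the jig's y, 96 mm free between its brackets, 180 mm from the hinge axis; bar down: jig x -80, z 64 mm, with 45 mm free towards the bar; fully up: about 235 mm above the bench. Pinched across from straight above it can be led along the whole arc, as the rod turns between the pads.
- bar_hinge (a point): point on the bar's hinge axis, midway along it: jig x 100, y 0, z 64 mm; the axis runs along the jig's y
- plunger (a joint): travel of the spring plunger carried by the bar: 0 = up, 0.009 m = at its stop. Spring 4 N at rest, 8 N at the stop, plus about 2 N for each waiting housing's contacts. Its punch beam (18 wide, 204 mm long, along the bar) presses all housings in the channel at once. It springs back by itself.
- plunger_top (a point): centre of the top of the plunger's red head, 36 mm across, 14 mm thick; bar down and plunger up: jig x 0, y 0, z 116 mm. Pressed straight down, e.g. with the closed fingers.
- crate: yellow open crate fixed to the bench, 300 (its x) x 200 (its y) x 80 mm high, walls and floor 5 mm; origin at the centre of the underside; empty at the start. Finished housings stand side by side on its floor, flange down, not on one another.
- done1: finished white socket housing, about 110 g: flange 84 (its x) x 68 (its y) x 5 mm, on its middle a body 50 (x) x 64 (y) mm whose rim is 38 mm above the underside; origin at the centre of the underside, z up; alike when turned half round. Its contacts are flush. It starts in the jig's channel under the bar (place 1 of 3 from the back stop; may be absent).
- done2: finished white socket housing, about 110 g: flange 84 (its x) x 68 (its y) x 5 mm, on its middle a body 50 (x) x 64 (y) mm whose rim is 38 mm above the underside; origin at the centre of the underside, z up; alike when turned half round. Its contacts are flush. It starts in the jig's channel under the bar (place 2 of 3 from the back stop; may be absent).
- done3: finished white socket housing, about 110 g: flange 84 (its x) x 68 (its y) x 5 mm, on its middle a body 50 (x) x 64 (y) mm whose rim is 38 mm above the underside; origin at the centre of the underside, z up; alike when turned half round. Its contacts are flush. It starts in the jig's channel under the bar (place 3 of 3 from the back stop; may be absent).
- raw1: waiting white socket housing, about 110 g: flange 84 (its x) x 68 (its y) x 5 mm, on its middle a body 50 (x) x 64 (y) mm whose rim is 38 mm above the underside; origin at the centre of the underside, z up; alike when turned half round. It starts on the bench to the left of the jig; a grey carrier with brass contacts stands 7 mm proud of its rim (may be absent).
- contacts1 (a joint): how far the contact carrier (18 x 46 mm) of raw1 has been pressed in: 0 = standing 7 mm proud, 0.007 m = flush; stays where it is pushed (2 N). The plunger drives it home.
- raw2: waiting white socket housing, about 110 g: flange 84 (its x) x 68 (its y) x 5 mm, on its middle a body 50 (x) x 64 (y) mm whose rim is 38 mm above the underside; origin at the centre of the underside, z up; alike when turned half round. It starts on the bench to the left of the jig; a grey carrier with brass contacts stands 7 mm proud of its rim (may be absent).
- contacts2 (a joint): how far the contact carrier (18 x 46 mm) of raw2 has been pressed in: 0 = standing 7 mm proud, 0.007 m = flush; stays where it is pushed (2 N). The plunger drives it home.
- raw3: waiting white socket housing, about 110 g: flange 84 (its x) x 68 (its y) x 5 mm, on its middle a body 50 (x) x 64 (y) mm whose rim is 38 mm above the underside; origin at the centre of the underside, z up; alike when turned half round. It starts on the bench to the left of the jig; a grey carrier with brass contacts stands 7 mm proud of its rim (may be absent).
- contacts3 (a joint): how far the contact carrier (18 x 46 mm) of raw3 has been pressed in: 0 = standing 7 mm proud, 0.007 m = flush; stays where it is pushed (2 N). The plunger drives it home.
- bowl: red bowl of brass contacts, 160 mm across, 45 mm high, beyond the jig; leave alone
- mug: blue mug, 76 mm across, 95 mm high, beyond the jig; leave alone
- screwdriver: screwdriver lying beyond the waiting housings; leave alone
Not all that is in view belongs to the job. Leave any black or pink look-alike of the done1 alone. What is shaped like the raw3 but blue is not meant.

How it is judged (in metres and radians):
On the way, in this order (a step that is already met when the one before it is completed fails the run):
1. the hold-down bar is lifted right up (value of joint bar above 1.3 rad), for 0.2 s.
2. all finished housings stand on the crate's floor (x of done1 in the frame of crate between -0.125 and 0.125 m and y of done1 in the frame of crate between -0.075 and 0.075 m and height (world z) of each of done1, done2, done3 below 0.02 m and angle between each of done1, done2, done3's own z axis and vertical below 0.25 rad and x of done2 in the frame of crate between -0.125 and 0.125 m and y of done2 in the frame of crate between -0.075 and 0.075 m and x of done3 in the frame of crate between -0.125 and 0.125 m and y of done3 in the frame of crate between -0.075 and 0.075 m), for 0.2 s.
3. all waiting housings are in the channel, under its keeper lips (x of raw1 in the frame of jig between -0.008 and 0.008 m and y of each of raw1, raw2, raw3 in the frame of jig above -0.08 m and z of raw1 in the frame of jig between 0.015 and 0.025 m and angle between each of raw1, raw2, raw3's own z axis and vertical below 0.1 rad and x of raw2 in the frame of jig between -0.008 and 0.008 m and z of raw2 in the frame of jig between 0.015 and 0.025 m and x of raw3 in the frame of jig between -0.008 and 0.008 m and z of raw3 in the frame of jig between 0.015 and 0.025 m), for 0.2 s.
4. the bar is down over them (all of step 3 and value of joint bar below 0.06 rad), for 0.2 s.
5. the plunger is pressed to its stop with the bar down and the housings under it (all of step 4 and value of joint plunger above 0.0075 m), for 0.1 s.
At the end, for the whole second after the job is handed in: Finished housings flat on the crate floor (tilt under 0.25 rad, not stacked); waiting ones wholly in the channel under the lips (origin inside jig y -80 mm, behind the toe), contacts pressed in over 5 of 7 mm; bar down (under 0.06 rad), plunger back up (under 2 mm), all at rest (all of step 2 and all of step 4 and value of joint each of contacts1, contacts2, contacts3 above 0.005 m and value of joint plunger below 0.002 m and linear speed of each of done1, done2, done3, raw1, raw2, raw3 below 0.02 m/s); the robot touches nothing.
It fails at once if the bowl is moved more than 4 cm (distance of bowl from where it was at the start of the episode above 0.04 m).
It fails at once if the mug is moved more than 4 cm (distance of mug from where it was at the start of the episode above 0.04 m).
It fails at once if the screwdriver is moved more than 4 cm (distance of screwdriver from where it was at the start of the episode above 0.04 m).
Of done1, done2, done3 only 2 to 3 are there at a start; the rules pass over those that are not, and their reading is None.
Of raw1, raw2, raw3 only 2 to 3 are there at a start; the rules pass over those that are not, and their reading is None.
At some moment in a run one of raw1, raw2, raw3 may be knocked a few centimetres aside while the robot is not near it.
Once in a run the grip may slacken for a moment while it holds something.
It also fails if it takes over 210 s, if anything falls off the work surface, if the arm or the gripper's body presses on something with over 40 N, if the wrist force passes 120 N, or if a joint passes its speed limit or range.

## Working session

There is one attempt and no reset: what is moved stays moved. The work goes in short steps, Python scripts to look and compute and a tool call to move; the robot and the scene stay as the last step left them, time stands still between calls to the robot, and variables do not carry over. Pictures are saved under pics/ and viewed, at most 14 in all, crops included, and the job is handed in when it is done.

Besides the shell and the picture viewer there is one more tool, called as name(argument=value, ...) on one line, values as JSON. drive_tool: Moves the arm, as the interface text tells. Its arguments: {"type":"object","properties":{"motion":{"type":"array","items":{"type":"number","minimum":-1,"maximum":1}},"jaw":{"type":"number"},"squeeze":{"type":"number"}},"required":["motion"]}

```bash
mkdir -p pics; ls
python3 - <<'E'
from station import bot
import cv2
for n in("top","side"):
    cv2.imwrite(f"pics/{n}0.png",bot.read_camera(n)); c=bot.camera_info(n); print(n,c)
print(bot.state())
E
```

```text
pics
top {'K': array([[518.35363179,   0.        , 275.31042271],
       [  0.        , 518.35363179, 215.62000032],
       [  0.        ,   0.        ,   1.        ]]), 'distortion': array([-0.09729609,  0.        ,  0.        ,  0.        ,  0.        ]), 'R': array([[-0.00270684, -0.99995827, -0.00872498],
       [-0.99381623,  0.00365852, -0.11097711],
       [ 0.1110044 ,  0.00837062, -0.99378466]]), 't': array([  67.76714122,  547.79499198, 1374.0122458 ])}
side {'K': array([[424.07061938,   0.        , 273.37986859],
       [  0.        , 424.07061938, 212.38153026],
       [  0.        ,   0.        ,   1.        ]]), 'distortion': array([-0.00283529,  0.        ,  0.        ,  0.        ,  0.        ]), 'R': array([[ 0.78806387, -0.6155373 ,  0.00831751],
       [-0.44318004, -0.57667129, -0.68632476],
       [ 0.42725496,  0.53718159, -0.72724765]]), 't': array([-378.99135705,  342.14556419,  884.57904747])}
{'time': 0.1, 'qpos': array([ 8.76634854e-01,  3.13408714e-01,  1.49833824e+00, -1.23612011e-05,
        1.33097405e+00, -2.23427755e-01]), 'joint_vel': array([-2.09495793e-06, -2.63038664e-03, -2.77182752e-03,  1.55569999e-03,
        5.02571605e-04,  5.68324401e-04]), 'tau': array([ 2.73832607e-03, -4.12902296e+01, -2.60139996e+01, -2.01737989e-04,
        3.09343173e-03, -2.82353528e-05]), 'ee_pos': array([237.99426457, 467.71577866, 230.79339792]), 'tool_rot': array([ 2.33198277e-01,  9.72429044e-01, -5.08494390e-04, -2.44474726e-04]), 'wrist_force': array([ 0.45192806, -0.16047254,  0.03958029]), 'moment': array([ 0.04530951, -0.02629789,  0.01192267]), 'grip_force': 0.0, 'finger_gap': 85.43333140250178}
```

View pics/top0.png

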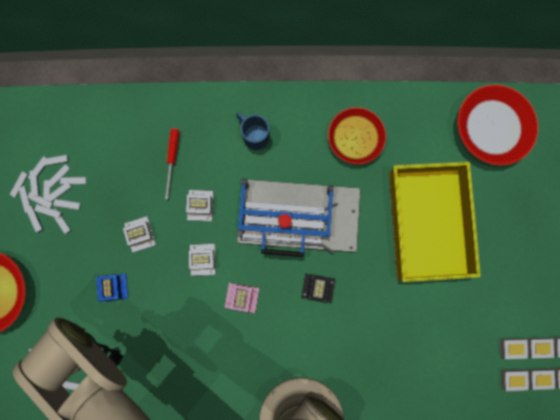

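View pics/side0.png

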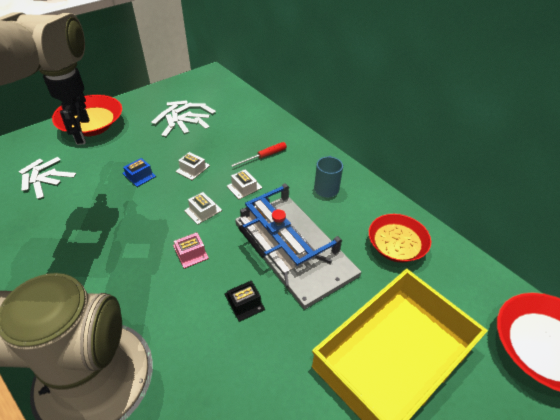

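Candidates: white with contacts at top-view (200,205), (202,260) and (138,234) are the waiting housings. The blue one (111,288), pink (241,298), black (318,288) and the white trayed parts (515–545,350–380) are look-alikes to leave. I'll check this in one close crop.

```bash
cat > h.py <<'E'
import numpy as np, cv2
from station import bot
def ray(n,uv):
    c=bot.camera_info(n);R,t=np.array(c["R"]),np.array(c["t"])
    p=cv2.undistortPoints(np.array([[uv]],float),c["K"],c["distortion"])[0,0]
    return -R.T@t, R.T@np.array([p[0],p[1],1])
def onz(n,uv,z):
    C,d=ray(n,uv); return (C+d*(z-C[2])/d[2])[:2]
def proj(n,X):
    c=bot.camera_info(n)
    return cv2.projectPoints(np.array([X],float),cv2.Rodrigues(np.array(c["R"]))[0],np.array(c["t"]),c["K"],c["distortion"])[0][0,0]
def cam(n,name=None):
    im=bot.read_camera(n)
    if name: cv2.imwrite(f"pics/{name}.png",im)
    return im
def blobs(mask,amin):
    cs,_=cv2.findContours(mask.astype(np.uint8),cv2.RETR_EXTERNAL,cv2.CHAIN_APPROX_NONE)
    return [c for c in cs if cv2.contourArea(c)>amin]
E
python3 - <<'E'
from h import *
im=cv2.imread("pics/top0.png")
cv2.imwrite("pics/crop0.png",cv2.resize(im[165:315,90:380],None,fx=2.75,fy=2.75,interpolation=cv2.INTER_CUBIC))
print("C",ray("top",(0,0))[0],ray("side",(0,0))[0])
hsv=cv2.cvtColor(im,cv2.COLOR_BGR2HSV);H,S,V=[hsv[...,i].astype(int) for i in range(3)]
w=(S<60)&(V>120)
for c in blobs(w,150):
    r=cv2.minAreaRect(c)
    if 85<r[0][0]<370 and 150<r[0][1]<320: print("white",np.round(r[0]),np.round(r[1]),round(r[2],1),onz("top",r[0],10).round(), [onz("top",p,5).round().tolist() for p in cv2.boxPoints(r)])
for c in blobs((S>150)&(V>100)&((H<8)|(H>172)),50):
    m=cv2.moments(c);p=(m["m10"]/m["m00"],m["m01"]/m["m00"]);print("red",np.round(p,1),cv2.contourArea(c),onz("top",p,116).round(1))
for c in blobs((S>150)&(V>80)&(abs(H-28)<8),300):
    r=cv2.minAreaRect(c);print("yel",r,[onz("top",p,80).round().tolist() for p in cv2.boxPoints(r)])
E
```

```text
C [ 392.0695834    54.2588509  1426.85626787] [  72.36069655 -511.15737451  881.28326611]
white [241. 298.] [31. 25.] 9.5 [327. 159.] [[300.0, 207.0], [368.0, 196.0], [354.0, 112.0], [286.0, 123.0]]
white [201. 259.] [32. 27.] 87.9 [431. 269.] [[474.0, 309.0], [476.0, 235.0], [389.0, 231.0], [386.0, 305.0]]
white [283. 239.] [36. 13.] 4.4 [486.  46.] [[473.0, 96.0], [507.0, 94.0], [499.0, -5.0], [465.0, -3.0]]
white [249. 237.] [12. 24.] 90.0 [492. 138.] [[509.0, 172.0], [508.0, 106.0], [475.0, 106.0], [476.0, 172.0]]
white [308. 224.] [33. 10.] 4.4 [527. -23.] [[518.0, 22.0], [545.0, 20.0], [537.0, -69.0], [510.0, -67.0]]
white [137. 230.] [23. 28.] 71.6 [511. 449.] [[529.0, 499.0], [554.0, 424.0], [493.0, 403.0], [469.0, 477.0]]
white [262. 220.] [33. 10.] 4.4 [537. 104.] [[528.0, 151.0], [555.0, 149.0], [547.0, 57.0], [521.0, 59.0]]
white [199. 205.] [26. 31.] 2.5 [581. 278.] [[539.0, 317.0], [627.0, 314.0], [623.0, 241.0], [536.0, 244.0]]
white [332. 218.] [52. 63.] 3.5 [544. -90.] [[462.0, -13.0], [637.0, -25.0], [628.0, -169.0], [453.0, -155.0]]
white [287. 197.] [82. 29.] 4.4 [602.  34.] [[571.0, 151.0], [653.0, 145.0], [634.0, -83.0], [553.0, -76.0]]
red [ 12.9 291.7] 636.0 [342.8 745.1]
red [284.5 220.7] 108.5 [525.5  42. ]
red [172.2 145.1] 224.0 [724.2 333.2]
red [356.7 135.5] 2454.5 [ 747.3 -146.7]
red [497.4 124.5] 4921.0 [ 778.8 -522.7]
yel ((8.0, 291.0), (48.0, 16.0), 90.0) [[407.0, 803.0], [407.0, 758.0], [280.0, 753.0], [279.0, 798.0]]
yel ((435.8067932128906, 221.0432891845703), (117.8271255493164, 78.9135971069336), 85.50284576416016) [[675.0, -244.0], [693.0, -458.0], [380.0, -469.0], [366.0, -260.0]]
yel ((355.2500305175781, 137.25), (40.305084228515625, 39.59797668457031), 45.0) [[753.0, -73.0], [830.0, -150.0], [751.0, -224.0], [675.0, -147.0]]
```

View pics/crop0.png

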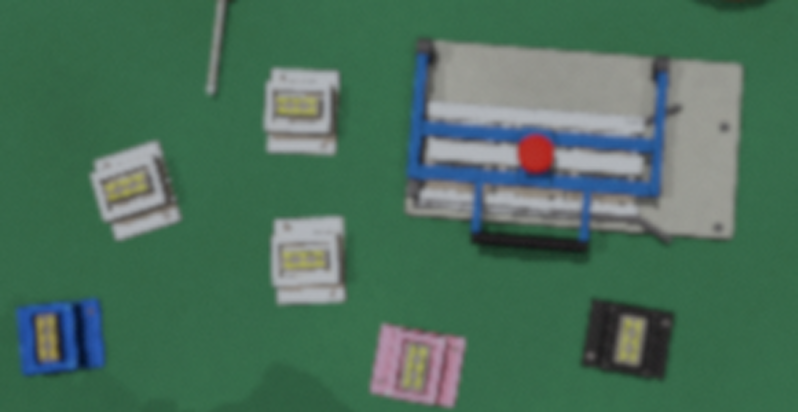

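The crop confirms three white raw housings at about (200,205), (202,260) and (138,234), with brass contacts. Blue, pink and black are decoys. The jig's mouth faces image right (−y) and its handle faces the robot.

Run:
```python
from h import *
im=cv2.imread("pics/top0.png")
f=lambda u,v:(90+u/2.75,165+v/2.75)
P=[onz("top",f(*q),20) for q in [(415,38),(743,63),(735,238),(406,213)]]  # jig corners (115,125),(115,-200),(-60,-200),(-60,125)
J=np.array([(115,125),(115,-200),(-60,-200),(-60,125)],float)
P=np.array(P);print(P.round(1))
M,_=cv2.estimateAffinePartial2D(J[1:],P[1:]);print(M, np.degrees(np.arctan2(M[1,0],M[0,0])),np.hypot(*M[:,0]))
# rod
g=cv2.cvtColor(im,cv2.COLOR_BGR2GRAY);m=np.zeros_like(g);m[243:262,255:312]=1
m&=(g<45).astype(np.uint8)
for c in blobs(m,20):
    r=cv2.minAreaRect(c);print(r,onz("top",r[0],64))
hsv=cv2.cvtColor(im,cv2.COLOR_BGR2HSV)
# brass carriers (waiting)
w=(hsv[...,1]>70)&(abs(hsv[...,0].astype(int)-26)<9)&(hsv[...,2]>100)
for c in blobs(w,20):
    r=cv2.minAreaRect(c)
    if 120<r[0][0]<215 and 190<r[0][1]<270: print("brass",r,onz("top",r[0],45).round(1))
```

```text
[[ 651.7  160.7]
 [ 625.1 -167.6]
 [ 450.3 -156.1]
 [ 476.2  168.8]]
[[ 9.96508172e-01  7.67197873e-02  5.25868044e+02]
 [-7.67197873e-02  9.96508172e-01  3.95610013e+01]] -4.402438493915342 0.9994570836478432
((282.4053955078125, 253.28866577148438), (41.30367660522461, 6.5927019119262695), 6.842773914337158) [444.71967946  47.37963456]
brass ((135.5471649169922, 232.9150848388672), (6.181224346160889, 12.911890983581543), 74.05460357666016) [500.8 443.2]
brass ((197.5, 203.5), (5.0, 13.0), 90.0) [580.1 275.8]
```

drive_tool(motion=[0.08,-0.144,0,0,0,-0.038,0.16,-0.288,0,0,0,-0.076,0.24,-0.432,0,0,0,-0.114,0.32,-0.576,0,0,0,-0.152,0.4,-0.72,0,0,0,-0.19], jaw=0.4)

```text
time: 0.52
ee_pos: [338.4, 286.1, 231.1]
tool_rot: [0.511, 0.86, -0.0, -0.0]
wrist_force: [1.4, -0.1, -0.1]
finger_gap: 51.4
grip_force: 0.0
```

drive_tool(motion=[0.08,-0.144,0,0,0,-0.037,0.16,-0.288,0,0,0,-0.074,0.24,-0.432,0,0,0,-0.111,0.32,-0.576,0,0,0,-0.148,0.4,-0.72,0,0,0,-0.1845])

```text
time: 0.93
ee_pos: [438.6, 105.9, 231.2]
tool_rot: [0.736, 0.677, -0.0, -0.0]
wrist_force: [0.9, 0.5, 0.4]
finger_gap: 51.3
grip_force: 0.0
```

drive_tool(motion=[0.016,-0.12,-0.15,0,0,0,0.032,-0.244,-0.3,0,0,0,0.032,-0.244,-0.324,0,0,0,0.032,-0.244,-0.324,0,0,0])

```text
time: 1.27
ee_pos: [444.5, 45.4, 147.1]
tool_rot: [0.735, 0.678, -0.002, -0.003]
wrist_force: [0.2, 0.2, -0.3]
finger_gap: 51.1
grip_force: 0.0
```

```bash
cat > s.py <<'E'
from h import *
def st():
    s=bot.state();q=s["tool_rot"]
    print("t",round(s["time"],1),"p",np.round(s["ee_pos"],1),"yaw",round(2*np.degrees(np.arctan2(q[1],q[0]))-90,1),"F",np.round(s["wrist_force"],1),"gap",round(s["finger_gap"],1),"grip",round(s["grip_force"],1))
if __name__=="__main__": st()
E
python3 s.py; python3 -c "
from h import *
cam('top','top1')"
```

```text
t 1.3 p [444.5  45.4 147.1] yaw -4.6 F [ 0.2  0.2 -0.3] gap 51.1 grip 0.0
```

drive_tool(motion=[0.004,0.004,-0.12,0,0,0,0.004,0.004,-0.24,0,0,0,0.004,0.004,-0.36,0,0,0,0.004,0.004,-0.416,0,0,0,0.004,0.004,-0.416,0,0,0])

```text
time: 1.73
ee_pos: [446.3, 49.0, 45.2]
tool_rot: [0.733, 0.68, -0.001, -0.001]
wrist_force: [-0.4, 0.7, -0.2]
finger_gap: 51.2
grip_force: 0.0
```

drive_tool(motion=[0,0,0,0,0,0,0,0,0,0,0,0,0,0,0,0,0,0,0,0,0,0,0,0,0,0,0,0,0,0], jaw=1, squeeze=30)

```text
time: 2.15
ee_pos: [448.0, 48.1, 47.9]
tool_rot: [0.734, 0.68, 0.001, 0.001]
wrist_force: [-1.9, 2.3, 7.9]
finger_gap: 12.9
grip_force: 29.1
```

drive_tool(motion=[0.0036,0,0.072,0,0,0,0.0144,-0.001,0.143,0,0,0,0.032,-0.0025,0.213,0,0,0,0.057,-0.0044,0.28,0,0,0,0.088,-0.0068,0.345,0,0,0])

```text
time: 2.57
ee_pos: [467.7, 46.5, 133.3]
tool_rot: [0.734, 0.68, -0.001, -0.001]
wrist_force: [-1.9, -0.3, -8.0]
finger_gap: 12.5
grip_force: 29.4
```

drive_tool(motion=[0.0375,-0.003,0.061,0,0,0,0.081,-0.006,0.119,0,0,0,0.13,-0.01,0.171,0,0,0,0.184,-0.014,0.219,0,0,0,0.242,-0.019,0.261,0,0,0])

```text
time: 2.98
ee_pos: [525.7, 41.9, 201.3]
tool_rot: [0.733, 0.68, -0.004, -0.003]
wrist_force: [-30.6, 0.3, 30.0]
finger_gap: 12.6
grip_force: 32.0
```

drive_tool(motion=[0.063,-0.005,0.036,0,0,0,0.128,-0.01,0.065,0,0,0,0.196,-0.015,0.088,0,0,0,0.266,-0.0205,0.104,0,0,0,0.337,-0.026,0.112,0,0,0])

```text
time: 3.4
ee_pos: [614.2, 34.7, 229.1]
tool_rot: [0.734, 0.679, 0.0, 0.001]
wrist_force: [-5.6, -0.8, 8.0]
finger_gap: 12.5
grip_force: 32.5
```

drive_tool(motion=[0.072,-0.0055,0.002,0,0,0,0.143,-0.011,-0.004,0,0,0,0.214,-0.0165,-0.017,0,0,0,0.248,-0.019,-0.026,0,0,0,0.248,-0.019,-0.026,0,0,0])

```text
time: 3.82
ee_pos: [677.7, 29.7, 220.8]
tool_rot: [0.734, 0.679, 0.001, 0.002]
wrist_force: [4.6, -1.6, 2.8]
finger_gap: 13.0
grip_force: 32.9
```

drive_tool(motion=[0,0,0,0,0,0,0,0,0,0,0,0,0,0,0.1,0,0,0,0,0,0.2,0,0,0,-0.1,0,0.3,0,0,0], jaw=0.4)

```text
time: 4.23
ee_pos: [651.9, 30.1, 293.7]
tool_rot: [0.734, 0.679, -0.0, -0.001]
wrist_force: [-0.1, -0.5, 1.0]
finger_gap: 51.1
grip_force: 0.0
```

drive_tool(motion=[-0.15,-0.08,0,0,0,0,-0.3,-0.16,0,0,0,0,-0.45,-0.24,0,0,0,0,-0.6,-0.32,0,0,0,0,-0.75,-0.4,0,0,0,0])

```text
time: 4.65
ee_pos: [464.6, -67.8, 294.5]
tool_rot: [0.733, 0.68, 0.0, 0.0]
wrist_force: [0.2, -1.1, 0.4]
finger_gap: 51.3
grip_force: 0.0
```

drive_tool(motion=[-0.08,-0.14,0,0,0,0,-0.16,-0.28,0,0,0,0,-0.4,-0.4,0,0,0,0,-0.4,-0.4,0,0,0,0], jaw=0.15)

```text
time: 4.98
ee_pos: [364.4, -168.7, 294.4]
tool_rot: [0.734, 0.679, -0.0, -0.0]
wrist_force: [-0.7, -0.9, 0.5]
finger_gap: 72.8
grip_force: 0.0
```

Run:
```python
from h import *
from s import st
st()
im=cam("top","top2")
print(proj("top",(526,41,64)),proj("top",(445.8+237,29,233)))
cv2.imwrite("pics/crop2.png",cv2.resize(im[130:300,110:390],None,fx=2.8,fy=2.8,interpolation=cv2.INTER_CUBIC))
```

```text
t 5.0 p [ 364.4 -168.7  294.4] yaw -4.5 F [-0.7 -0.9  0.5] gap 72.8 grip 0.0
[284.69413157 222.4704336 ] [290.12656848 149.14190045]
```

View pics/crop2.png

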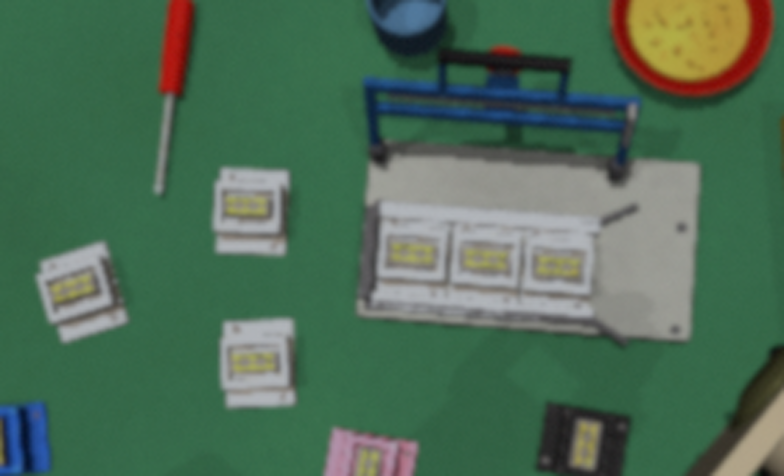

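Bar is fully up, and three finished housings sit in the channel at crop (412,250), (487,258) and (558,265).

Run:
```python
from h import *
a=np.radians(-4.4);u=np.array([np.cos(a),np.sin(a)]);v=np.array([-np.sin(a),np.cos(a)])
im=cv2.imread("pics/top2.png");hsv=cv2.cvtColor(im,cv2.COLOR_BGR2HSV)
w=(hsv[...,1]>70)&(abs(hsv[...,0].astype(int)-26)<12)&(hsv[...,2]>90)
for c in blobs(cv2.morphologyEx(w.astype(np.uint8),cv2.MORPH_CLOSE,np.ones((3,3))),25):
    r=cv2.minAreaRect(c)
    if 120<r[0][0]<330 and 190<r[0][1]<280:
        z=58 if r[0][0]>220 else 45
        p=onz("top",r[0],z); d=p-(526,41); print(np.round(r[0],1),np.round(r[1],1),round(r[2],1),p.round(1),"jig",(d@u).round(1),(d@v).round(1))
g=(hsv[...,1]<60)&(hsv[...,2]>120)
for c in blobs(g,300):
    (x,y),s,an=cv2.minAreaRect(c)
    if 110<x<215 and 180<y<280:
        h=cv2.convexHull(c); e=cv2.approxPolyDP(h,3,True)[:,0]; print("flange",(round(x),round(y)),s,an,e.tolist())
print("mouth/pos", [ (526+yy*v[0],41+yy*v[1]) for yy in(76,8,-60,-150)])
```

```text
[200.  259.5] [ 5. 14.] 90.0 [429.4 267.2] jig -113.7 218.1
[135.5 233. ] [ 6. 13.] 71.6 [500.6 443.3] jig -56.2 399.2
[309.2 224.8] [14.   5.7] 5.7 [520.2 -23.9] jig -0.8 -65.2
[283.  222.3] [13.8  5.7] 5.2 [527.   45.5] jig 0.7 4.6
[256.5 220. ] [13.4  5.3] 5.2 [533.6 115.7] jig 1.8 75.0
[197.5 203.5] [ 5. 13.] 90.0 [580.1 275.8] jig 35.9 238.3
flange (201, 259) (31.97807502746582, 26.759431838989258) 87.87889862060547 [[213, 243], [215, 273], [191, 275], [189, 246]]
flange (137, 230) (22.76839828491211, 28.144269943237305) 71.56504821777344 [[147, 216], [149, 238], [128, 245], [124, 223]]
flange (199, 205) (25.97745704650879, 31.431060791015625) 2.385944128036499 [[190, 189], [212, 191], [210, 221], [187, 219], [186, 196]]
mouth/pos [(np.float64(531.8306461376383), np.float64(116.77600916924594)), (np.float64(526.6137522250145), np.float64(48.97642201781536)), (np.float64(521.3968583123909), np.float64(-18.823165133615213)), (np.float64(514.4921457809772), np.float64(-108.55791283403804))]
```

drive_tool(motion=[0.1,0.1,-0.05,0,0,0,0.2,0.2,-0.12,0,0,0,0.3,0.28,-0.22,0,0,0,0.32,0.3,-0.32,0,0,0,0.32,0.3,-0.32,0,0,0])

```text
time: 5.45
ee_pos: [445.8, -90.4, 210.6]
tool_rot: [0.733, 0.681, -0.001, -0.004]
wrist_force: [-1.2, 0.2, -0.4]
finger_gap: 72.8
grip_force: 0.0
```

drive_tool(motion=[0.1,0.1,-0.08,0,0,0,0.2,0.2,-0.16,0,0,0,0.3,0.28,-0.24,0,0,0,0.308,0.288,-0.336,0,0,0,0.308,0.288,-0.336,0,0,0])

```text
time: 5.87
ee_pos: [522.7, -20.0, 127.9]
tool_rot: [0.733, 0.68, -0.002, -0.002]
wrist_force: [-0.9, -0.2, 0.1]
finger_gap: 72.6
grip_force: 0.0
```

drive_tool(motion=[0,0,-0.12,0,0,0,0,0,-0.24,0,0,0,0,0,-0.34,0,0,0,0,0,-0.384,0,0,0,0,0,-0.384,0,0,0])

```text
time: 6.28
ee_pos: [523.2, -21.7, 34.2]
tool_rot: [0.734, 0.679, -0.001, -0.001]
wrist_force: [-0.0, -0.6, 0.1]
finger_gap: 72.5
grip_force: 0.0
```

drive_tool(motion=[0,0,0,0,0,0,0,0,0,0,0,0,0,0,0,0,0,0,0,0,0,0,0,0,0,0,0,0,0,0], jaw=1, squeeze=40)

```text
time: 6.7
ee_pos: [525.1, -21.5, 36.7]
tool_rot: [0.734, 0.679, 0.001, 0.002]
wrist_force: [-1.9, -2.0, 8.2]
finger_gap: 48.8
grip_force: 42.5
```

drive_tool(motion=[-0.004,-0.05,0,0,0,0,-0.01,-0.12,0,0,0,0,-0.016,-0.2,0,0,0,0,-0.024,-0.3,0,0,0,0,-0.031,-0.38,0,0,0,0])

```text
time: 7.12
ee_pos: [517.4, -117.1, 36.8]
tool_rot: [0.734, 0.68, 0.001, 0.002]
wrist_force: [1.2, 4.1, 6.7]
finger_gap: 49.0
grip_force: 42.3
```

drive_tool(motion=[0,0,0,0,0,0,0,0,0.02,0,0,0,0,0,0.06,0,0,0,0,0,0.15,0,0,0,0,0,0.25,0,0,0])

```text
time: 7.53
ee_pos: [515.9, -114.9, 98.1]
tool_rot: [0.733, 0.68, -0.0, -0.001]
wrist_force: [-0.4, 0.0, -0.9]
finger_gap: 49.0
grip_force: 41.7
```

Run:
```python
from h import *
im=cv2.imread("pics/top0.png");hsv=cv2.cvtColor(im,cv2.COLOR_BGR2HSV)
m=(hsv[...,1]>150)&(hsv[...,2]>80)&(abs(hsv[...,0].astype(int)-28)<8);m[:,:385]=0;m[:,490:]=0
c=max(blobs(m,300),key=cv2.contourArea)
h=cv2.approxPolyDP(cv2.convexHull(c),4,True)[:,0]
for p in h: print(p,onz("top",p.astype(float),80).round(1),onz("top",p.astype(float),0).round(1))
```

```text
[468 162] [ 685.  -450.6] [ 702.4 -480.6]
[479 275] [ 384.2 -466.9] [ 383.8 -497.8]
[402 281] [ 370.8 -262.3] [ 369.5 -281.1]
[393 167] [ 671.1 -247. ] [ 687.7 -264.9]
```

drive_tool(motion=[0,0,0.1,0,0,0,0.02,-0.06,0.2,0,0,0.01,0.06,-0.15,0.24,0,0,0.02,0.12,-0.27,0.24,0,0,0.03,0.18,-0.38,0.24,0,0,0.042])

```text
time: 7.95
ee_pos: [562.2, -211.3, 159.6]
tool_rot: [0.686, 0.728, 0.0, 0.002]
wrist_force: [0.3, 0.3, -1.9]
finger_gap: 49.1
grip_force: 41.8
```

drive_tool(motion=[0.05,-0.12,0,0,0,0,0.1,-0.24,0,0,0,0,0.16,-0.34,0,0,0,0,0.18,-0.39,0,0,0,0,0.18,-0.39,0,0,0,0])

```text
time: 8.37
ee_pos: [606.8, -310.0, 157.3]
tool_rot: [0.688, 0.726, -0.0, 0.0]
wrist_force: [-0.1, -0.2, -1.2]
finger_gap: 49.1
grip_force: 41.8
```

drive_tool(motion=[0,0,-0.1,0,0,0,0,0,-0.22,0,0,0,0,0,-0.34,0,0,0,0,0,-0.44,0,0,0,0,0,-0.48,0,0,0])

```text
time: 8.78
ee_pos: [605.1, -305.8, 34.1]
tool_rot: [0.687, 0.727, -0.0, -0.003]
wrist_force: [-0.2, 0.2, -1.2]
finger_gap: 49.0
grip_force: 41.8
```

drive_tool(motion=[0,0,-0.02,0,0,0,0,0,-0.04,0,0,0,0,0,-0.05,0,0,0,0,0,-0.05,0,0,0])

```text
time: 9.12
ee_pos: [606.7, -308.4, 25.3]
tool_rot: [0.687, 0.726, 0.0, 0.001]
wrist_force: [0.3, -1.3, 0.0]
finger_gap: 48.7
grip_force: 41.8
```

drive_tool(motion=[0,0,0,0,0,0,0,0,0,0,0,0,0,0,0,0,0,0,0,0,0.1,0,0,0,0,0,0.25,0,0,0], jaw=0.27)

```text
time: 9.53
ee_pos: [604.8, -307.3, 84.2]
tool_rot: [0.687, 0.726, -0.0, -0.003]
wrist_force: [0.1, -0.2, 0.3]
finger_gap: 62.3
grip_force: 0.0
```

```bash
python3 s.py
```

```text
t 9.5 p [ 604.8 -307.3   84.2] yaw 3.2 F [ 0.1 -0.2  0.3] gap 62.3 grip 0.0
```

drive_tool(motion=[0,0,0.15,0,0,0,-0.02,0.06,0.252,0,0,-0.01,-0.04,0.18,0.252,0,0,-0.02,-0.06,0.3,0.252,0,0,-0.032,-0.08,0.4,0.252,0,0,-0.042], jaw=0.15)

```text
time: 9.95
ee_pos: [586.0, -206.8, 150.7]
tool_rot: [0.734, 0.679, 0.0, 0.001]
wrist_force: [-0.5, -0.5, -1.2]
finger_gap: 72.5
grip_force: 0.0
```

drive_tool(motion=[-0.036,0.16,0,0,0,0,-0.072,0.32,0,0,0,0,-0.108,0.48,0,0,0,0,-0.144,0.64,0,0,0,0,-0.18,0.8,0,0,0,0])

```text
time: 10.37
ee_pos: [540.7, -6.7, 150.4]
tool_rot: [0.734, 0.679, 0.0, 0.0]
wrist_force: [0.9, 0.1, 0.9]
finger_gap: 73.0
grip_force: 0.0
```

drive_tool(motion=[-0.03,0.14,0,0,0,0,-0.056,0.216,-0.08,0,0,0,-0.056,0.216,-0.2,0,0,0,-0.056,0.216,-0.3,0,0,0,-0.056,0.216,-0.3,0,0,0])

```text
time: 10.78
ee_pos: [525.0, 46.3, 71.3]
tool_rot: [0.733, 0.68, -0.002, -0.003]
wrist_force: [-0.5, -0.3, -0.2]
finger_gap: 72.7
grip_force: 0.0
```

```bash
python3 s.py
```

```text
t 10.8 p [525.   46.3  71.3] yaw -4.3 F [-0.5 -0.3 -0.2] gap 72.7 grip 0.0
```

drive_tool(motion=[0.004,0,-0.08,0,0,0,0.004,0,-0.14,0,0,0,0.004,0,-0.164,0,0,0,0.004,0,-0.164,0,0,0])

```text
time: 11.12
ee_pos: [528.3, 45.4, 33.9]
tool_rot: [0.734, 0.679, -0.0, -0.0]
wrist_force: [0.0, 0.7, 0.7]
finger_gap: 72.5
grip_force: 0.0
```

drive_tool(motion=[0,0,0,0,0,0,0,0,0,0,0,0,0,0,0,0,0,0,0,0,0,0,0,0,0,0,0,0,0,0], jaw=1)

```text
time: 11.53
ee_pos: [529.2, 45.5, 35.4]
tool_rot: [0.734, 0.68, 0.001, 0.001]
wrist_force: [-2.3, -1.1, 6.8]
finger_gap: 49.0
grip_force: 42.8
```

drive_tool(motion=[-0.004,-0.05,0,0,0,0,-0.011,-0.14,0,0,0,0,-0.019,-0.24,0,0,0,0,-0.027,-0.34,0,0,0,0,-0.035,-0.44,0,0,0,0])

```text
time: 11.95
ee_pos: [520.4, -65.0, 35.4]
tool_rot: [0.734, 0.68, 0.001, 0.001]
wrist_force: [1.7, 5.1, 6.3]
finger_gap: 49.0
grip_force: 42.8
```

drive_tool(motion=[-0.008,-0.1,0,0,0,0,-0.016,-0.2,0,0,0,0,-0.017,-0.215,0,0,0,0,-0.017,-0.215,0.06,0,0,0,-0.017,-0.215,0.15,0,0,0])

```text
time: 12.37
ee_pos: [514.3, -118.3, 70.8]
tool_rot: [0.734, 0.679, -0.001, -0.002]
wrist_force: [0.5, 0.1, -1.4]
finger_gap: 49.0
grip_force: 42.0
```

drive_tool(motion=[0,0,0.14,0,0,0,-0.02,-0.06,0.256,0,0,0.01,-0.05,-0.14,0.256,0,0,0.02,-0.08,-0.24,0.256,0,0,0.032,-0.1,-0.3,0.256,0,0,0.042])

```text
time: 12.78
ee_pos: [489.9, -194.9, 136.4]
tool_rot: [0.687, 0.727, -0.0, 0.001]
wrist_force: [-0.5, -1.2, -2.2]
finger_gap: 49.0
grip_force: 42.1
```

drive_tool(motion=[-0.04,-0.13,0,0,0,0,-0.09,-0.27,0,0,0,0,-0.14,-0.4,0,0,0,0,-0.176,-0.492,0,0,0,0,-0.176,-0.492,0,0,0,0])

```text
time: 13.2
ee_pos: [444.7, -320.0, 135.7]
tool_rot: [0.689, 0.725, -0.001, 0.001]
wrist_force: [0.6, -0.1, -1.5]
finger_gap: 49.2
grip_force: 42.1
```

drive_tool(motion=[0,0,-0.12,0,0,0,0,0,-0.24,0,0,0,0,0,-0.34,0,0,0,0,0,-0.41,0,0,0,0,0,-0.43,0,0,0])

```text
time: 13.62
ee_pos: [445.5, -314.6, 25.5]
tool_rot: [0.687, 0.726, 0.0, -0.002]
wrist_force: [-0.2, -0.6, -2.0]
finger_gap: 49.2
grip_force: 42.0
```

```bash
python3 s.py
```

```text
t 13.6 p [ 445.5 -314.6   25.5] yaw 3.2 F [-0.2 -0.6 -2. ] gap 49.2 grip 42.0
```

drive_tool(motion=[0,0,-0.012,0,0,0,0,0,-0.02,0,0,0,0,0,-0.02,0,0,0])

```text
time: 13.87
ee_pos: [446.8, -316.4, 23.7]
tool_rot: [0.687, 0.726, -0.0, 0.001]
wrist_force: [0.7, 0.0, -1.5]
finger_gap: 49.1
grip_force: 42.0
```

drive_tool(motion=[0,0,0,0,0,0,0,0,0,0,0,0,0,0,0,0,0,0,0,0,0.1,0,0,0,0,0,0.25,0,0,0], jaw=0.27)

```text
time: 14.28
ee_pos: [445.1, -314.8, 83.7]
tool_rot: [0.687, 0.726, 0.0, -0.003]
wrist_force: [0.4, -0.1, 0.5]
finger_gap: 62.4
grip_force: 0.0
```

drive_tool(motion=[0,0,0.15,0,0,0,0.02,0.06,0.252,0,0,-0.01,0.04,0.18,0.252,0,0,-0.02,0.07,0.3,0.252,0,0,-0.032,0.1,0.42,0.252,0,0,-0.042], jaw=0.15)

```text
time: 14.7
ee_pos: [471.5, -210.1, 149.2]
tool_rot: [0.735, 0.679, 0.0, 0.001]
wrist_force: [0.5, -0.5, -0.1]
finger_gap: 72.6
grip_force: 0.0
```

drive_tool(motion=[0.032,0.16,0,0,0,0,0.064,0.32,0,0,0,0,0.096,0.48,0,0,0,0,0.128,0.64,0,0,0,0,0.16,0.8,0,0,0,0])

```text
time: 15.12
ee_pos: [511.4, -9.2, 148.9]
tool_rot: [0.734, 0.679, 0.0, 0.0]
wrist_force: [0.6, -0.7, 0.7]
finger_gap: 72.6
grip_force: 0.0
```

```bash
python3 s.py
```

```text
t 15.1 p [511.4  -9.2 148.9] yaw -4.4 F [ 0.6 -0.7  0.7] gap 72.6 grip 0.0
```

drive_tool(motion=[0.025,0.15,0,0,0,0,0.05,0.3,0,0,0,0,0.075,0.45,-0.02,0,0,0,0.082,0.5,-0.12,0,0,0,0.082,0.5,-0.22,0,0,0])

```text
time: 15.53
ee_pos: [532.6, 117.0, 93.8]
tool_rot: [0.732, 0.681, 0.002, 0.001]
wrist_force: [0.6, -0.8, -0.8]
finger_gap: 72.7
grip_force: 0.0
```

drive_tool(motion=[0,0,-0.1,0,0,0,0,0,-0.2,0,0,0,0,0,-0.242,0,0,0,0,0,-0.242,0,0,0])

```text
time: 15.87
ee_pos: [530.7, 113.8, 31.1]
tool_rot: [0.734, 0.679, -0.001, -0.001]
wrist_force: [-0.0, 1.2, 0.4]
finger_gap: 72.5
grip_force: 0.0
```

drive_tool(motion=[0,0,0,0,0,0,0,0,0,0,0,0,0,0,0,0,0,0,0,0,0,0,0,0,0,0,0,0,0,0], jaw=1)

```text
time: 16.28
ee_pos: [533.1, 113.8, 34.7]
tool_rot: [0.734, 0.679, 0.001, 0.001]
wrist_force: [0.1, -1.4, 6.8]
finger_gap: 48.6
grip_force: 43.4
```

drive_tool(motion=[-0.004,-0.05,0,0,0,0,-0.012,-0.15,0,0,0,0,-0.02,-0.25,0,0,0,0,-0.028,-0.355,0,0,0,0,-0.037,-0.463,0,0,0,0])

```text
time: 16.7
ee_pos: [523.6, -2.3, 34.7]
tool_rot: [0.734, 0.68, 0.002, 0.001]
wrist_force: [2.0, 4.5, 7.8]
finger_gap: 49.6
grip_force: 43.4
```

drive_tool(motion=[-0.008,-0.1,0,0,0,0,-0.016,-0.2,0,0,0,0,-0.024,-0.3,0,0,0,0,-0.032,-0.4,0,0,0,0,-0.037,-0.463,0,0,0,0])

```text
time: 17.12
ee_pos: [514.2, -119.2, 34.7]
tool_rot: [0.734, 0.679, 0.001, 0.001]
wrist_force: [0.9, 8.5, 9.8]
finger_gap: 49.3
grip_force: 43.7
```

drive_tool(motion=[0,0,0,0,0,0,0,0,0.06,0,0,0,0,0,0.15,0,0,0,-0.01,-0.02,0.28,0,0,0,-0.01,-0.06,0.4,0,0,0.01])

```text
time: 17.53
ee_pos: [510.3, -132.0, 134.7]
tool_rot: [0.723, 0.691, 0.0, -0.0]
wrist_force: [1.1, 0.2, -1.9]
finger_gap: 49.1
grip_force: 42.4
```

drive_tool(motion=[0.006,-0.1,0.02,0,0,0.007,0.012,-0.24,0.02,0,0,0.014,0.018,-0.38,0.02,0,0,0.021,0.024,-0.52,0.02,0,0,0.028,0.03,-0.64,0.02,0,0,0.032])

```text
time: 17.95
ee_pos: [518.0, -294.9, 138.6]
tool_rot: [0.687, 0.727, -0.0, 0.001]
wrist_force: [1.6, 0.3, -0.8]
finger_gap: 49.5
grip_force: 42.4
```

drive_tool(motion=[0.015,-0.14,0,0,0,0,0.03,-0.28,0,0,0,0,0.042,-0.4,0,0,0,0,0.046,-0.436,0,0,0,0,0.046,-0.436,0,0,0,0])

```text
time: 18.37
ee_pos: [529.3, -403.6, 137.7]
tool_rot: [0.688, 0.726, -0.0, 0.0]
wrist_force: [1.1, -0.1, -0.9]
finger_gap: 49.2
grip_force: 42.3
```

drive_tool(motion=[0,0,-0.12,0,0,0,0,0,-0.24,0,0,0,0,0,-0.34,0,0,0,0,0,-0.41,0,0,0,0,0,-0.43,0,0,0])

```text
time: 18.78
ee_pos: [529.0, -398.9, 27.5]
tool_rot: [0.687, 0.727, 0.0, -0.003]
wrist_force: [-0.5, -0.1, -2.0]
finger_gap: 49.4
grip_force: 42.3
```

```bash
python3 s.py
```

```text
t 18.8 p [ 529.  -398.9   27.5] yaw 3.2 F [-0.5 -0.1 -2. ] gap 49.4 grip 42.3
```

drive_tool(motion=[0,0,-0.018,0,0,0,0,0,-0.03,0,0,0,0,0,-0.036,0,0,0,0,0,-0.036,0,0,0])

```text
time: 19.12
ee_pos: [530.2, -401.7, 22.2]
tool_rot: [0.687, 0.726, -0.0, 0.001]
wrist_force: [-0.7, 0.5, -0.7]
finger_gap: 48.8
grip_force: 42.3
```

drive_tool(motion=[0,0,0,0,0,0,0,0,0,0,0,0,0,0,0,0,0,0,0,0,0.1,0,0,0,0,0,0.25,0,0,0], jaw=0.27)

```text
time: 19.53
ee_pos: [528.5, -400.3, 81.2]
tool_rot: [0.687, 0.726, 0.0, -0.004]
wrist_force: [-0.1, 0.6, 0.4]
finger_gap: 62.3
grip_force: 0.0
```

drive_tool(motion=[0,0,0.15,0,0,0,-0.04,0.08,0.3,0,0,0,-0.1,0.2,0.36,0,0,0,-0.15,0.34,0.36,0,0,0,-0.2,0.48,0.36,0,0,0], jaw=0.15)

```text
time: 19.95
ee_pos: [479.3, -280.8, 175.3]
tool_rot: [0.688, 0.726, 0.0, 0.002]
wrist_force: [0.3, 0.6, -0.9]
finger_gap: 72.4
grip_force: 0.0
```

drive_tool(motion=[-0.1,0.13,0,0,0,0,-0.2,0.26,0,0,0,0,-0.3,0.39,0,0,0,0,-0.4,0.52,0,0,0,0,-0.48,0.64,0,0,0,0])

```text
time: 20.37
ee_pos: [358.1, -119.9, 173.9]
tool_rot: [0.687, 0.726, 0.0, 0.0]
wrist_force: [0.3, -0.1, -0.4]
finger_gap: 72.7
grip_force: 0.0
```

```bash
cat > raw.py <<'E'
from h import *
from s import st
def raws(name):
    im=cam("top",name);hsv=cv2.cvtColor(im,cv2.COLOR_BGR2HSV)
    w=(hsv[...,1]>70)&(abs(hsv[...,0].astype(int)-26)<12)&(hsv[...,2]>90)
    g=(hsv[...,1]<60)&(hsv[...,2]>110)
    for c in blobs(cv2.morphologyEx((w|g).astype(np.uint8),cv2.MORPH_CLOSE,np.ones((5,5))),400):
        r=cv2.minAreaRect(c)
        if not(90<r[0][0]<225 and 150<r[0][1]<320 and max(r[1])<45): continue
        h=cv2.approxPolyDP(cv2.convexHull(c),2.5,True)[:,0]
        m=np.zeros(w.shape,np.uint8);cv2.drawContours(m,[c],-1,1,-1)
        ys,xs=np.nonzero(w&(m>0));b=cv2.minAreaRect(np.c_[xs,ys].astype(np.float32))
        print("raw px",np.round(r[0]),"angle",round(r[2],1),"size",np.round(r[1],1),"carrier ctr",onz("top",(xs.mean(),ys.mean()),45).round(1),"brass",np.round(b[1],1),round(b[2],1),"floor corners",[onz("top",p.astype(float),5).round().tolist() for p in h])
    return im
E
python3 - <<'E'
from raw import *
st(); im=raws("top3")
cv2.imwrite("pics/crop3.png",cv2.resize(im[150:300,100:490],None,fx=2.05,fy=2.05,interpolation=cv2.INTER_CUBIC))
E
```

```text
t 20.4 p [ 358.1 -119.9  173.9] yaw 3.2 F [ 0.3 -0.1 -0.4] gap 72.7 grip 0.0
raw px [202. 259.] angle 90.0 size [32. 27.] carrier ctr [429.8 266.6] brass [ 5. 14.] 90.0 floor corners [[476.0, 238.0], [391.0, 232.0], [388.0, 298.0], [468.0, 304.0]]
raw px [138. 234.] angle 71.6 size [31.  28.5] carrier ctr [500.3 443.4] brass [ 6. 13.] 71.6 floor corners [[551.0, 423.0], [473.0, 399.0], [451.0, 463.0], [507.0, 490.0], [532.0, 488.0]]
raw px [199. 205.] angle 2.5 size [27.  31.4] carrier ctr [579.2 276.9] brass [ 5. 13.] 90.0 floor corners [[626.0, 304.0], [620.0, 239.0], [537.0, 247.0], [542.0, 311.0], [607.0, 315.0]]
```

View pics/crop3.png

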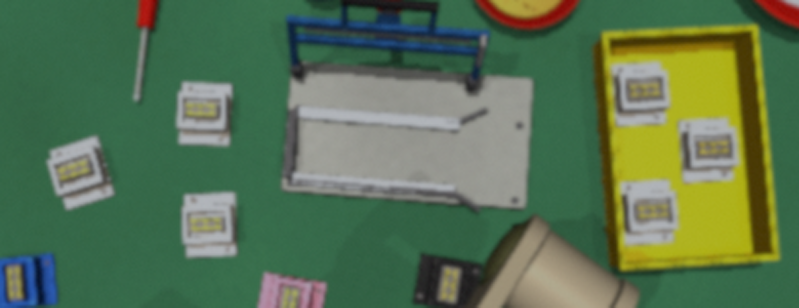

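All three finished housings stand flat and apart in the crate, at crop (642,90), (710,147) and (650,210), and the channel is empty. The three raws haven't moved. Next, the raw at (430,267).

drive_tool(motion=[0.014,0.152,0,0,0,0,0.028,0.304,0,0,0,0,0.043,0.456,0,0,0,0,0.058,0.608,0,0,0,0,0.072,0.76,0,0,0,0])

```text
time: 20.83
ee_pos: [377.9, 70.1, 174.4]
tool_rot: [0.687, 0.726, 0.001, 0.001]
wrist_force: [0.3, -0.5, -0.1]
finger_gap: 72.8
grip_force: 0.0
```

drive_tool(motion=[0.043,0.152,0,0,0,0,0.086,0.304,-0.04,0,0,0,0.13,0.456,-0.1,0,0,0,0.173,0.608,-0.17,0,0,0,0.216,0.76,-0.24,0,0,0])

```text
time: 21.25
ee_pos: [431.3, 257.4, 115.0]
tool_rot: [0.687, 0.727, 0.001, 0.0]
wrist_force: [0.4, -0.6, 0.5]
finger_gap: 72.4
grip_force: 0.0
```

drive_tool(motion=[0,0.028,-0.08,0,0,0.005,0,0.028,-0.2,0,0,0.005,0,0.028,-0.32,0,0,0.005,0,0.028,-0.396,0,0,0.005,0,0.028,-0.396,0,0,0.005])

```text
time: 21.67
ee_pos: [429.1, 261.5, 13.3]
tool_rot: [0.682, 0.732, -0.003, -0.001]
wrist_force: [0.2, 0.4, -0.3]
finger_gap: 72.6
grip_force: 0.0
```

drive_tool(motion=[0,0,0,0,0,0,0,0,0,0,0,0,0,0,0,0,0,0,0,0,0,0,0,0,0,0,0,0,0,0], jaw=1)

```text
time: 22.08
ee_pos: [432.1, 262.5, 18.1]
tool_rot: [0.682, 0.732, 0.002, 0.001]
wrist_force: [-0.5, -0.5, 8.2]
finger_gap: 49.1
grip_force: 42.2
```

```bash
python3 s.py
```

```text
t 22.1 p [432.1 262.5  18.1] yaw 4.1 F [-0.5 -0.5  8.2] gap 49.1 grip 42.2
```

drive_tool(motion=[0,0,0.06,0,0,0,0,0,0.18,0,0,-0.01,0.01,-0.06,0.3,0,0,-0.02,0.04,-0.18,0.38,0,0,-0.035,0.08,-0.32,0.38,0,0,-0.048])

```text
time: 22.5
ee_pos: [452.7, 182.5, 116.1]
tool_rot: [0.734, 0.679, 0.004, 0.002]
wrist_force: [1.5, -0.1, 0.0]
finger_gap: 49.2
grip_force: 42.0
```

drive_tool(motion=[0.034,-0.16,0,0,0,0,0.068,-0.32,0,0,0,0,0.102,-0.48,0,0,0,0,0.136,-0.64,0,0,0,0,0.17,-0.8,0,0,0,0])

```text
time: 22.92
ee_pos: [493.6, -20.0, 112.3]
tool_rot: [0.735, 0.678, 0.0, 0.001]
wrist_force: [0.8, -0.3, -1.1]
finger_gap: 48.8
grip_force: 42.0
```

drive_tool(motion=[0.034,-0.15,0,0,0,0,0.065,-0.3,0,0,0,0,0.08,-0.4,0,0,0,0,0.08,-0.4,0,0,0,0,0.08,-0.4,0,0,0,0])

```text
time: 23.33
ee_pos: [513.4, -118.9, 111.8]
tool_rot: [0.735, 0.678, 0.0, 0.0]
wrist_force: [-0.9, -0.3, -1.3]
finger_gap: 49.2
grip_force: 41.9
```

Run:
```python
from h import *
from s import st
st(); cam("side","side1")
im=cv2.imread("pics/side1.png"); p=proj("side",(515,-115,100)).astype(int); print(p)
y0=max(0,p[1]-110);x0=max(0,p[0]-140)
cv2.imwrite("pics/c4.png",cv2.resize(im[y0:y0+220,x0:x0+280],None,fx=2.5,fy=2.5))
```

```text
t 23.3 p [ 513.4 -118.9  111.8] yaw -4.7 F [-0.9 -0.3 -1.3] gap 49.2 grip 41.9
[316 261]
```

View pics/c4.png

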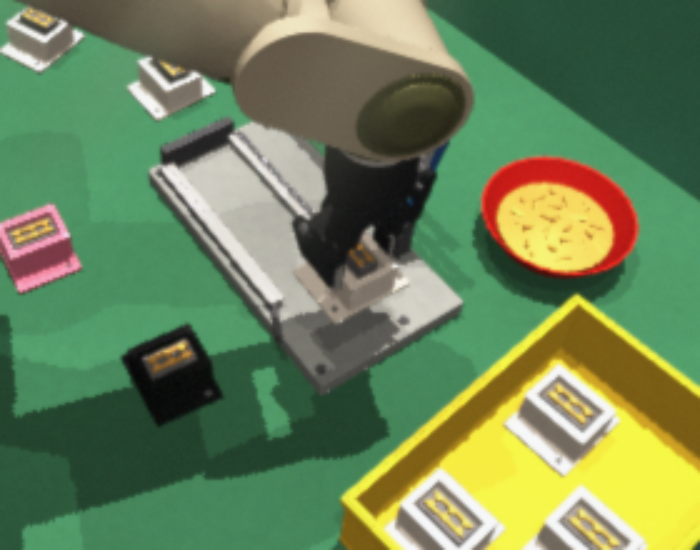

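The raw is held level over the run-out (crop 365,280).

drive_tool(motion=[0,0,-0.1,0,0,0,0,0,-0.19,0,0,0,0,0,-0.26,0,0,0,0,0,-0.29,0,0,0,0,0,-0.29,0,0,0])

```text
time: 23.8
ee_pos: [512.9, -116.6, 38.5]
tool_rot: [0.734, 0.679, -0.0, -0.001]
wrist_force: [0.2, -0.5, -1.0]
finger_gap: 49.2
grip_force: 41.9
```

drive_tool(motion=[0.003,0.04,0,0,0,0,0.009,0.11,0,0,0,0,0.0155,0.2,0,0,0,0,0.024,0.3,0,0,0,0,0.032,0.4,0,0,0,0])

```text
time: 24.22
ee_pos: [521.5, -15.7, 39.7]
tool_rot: [0.735, 0.679, 0.0, 0.0]
wrist_force: [0.2, -0.7, -0.8]
finger_gap: 49.7
grip_force: 41.9
```

drive_tool(motion=[0.006,0.08,0,0,0,0,0.013,0.16,0,0,0,0,0.019,0.24,0,0,0,0,0.0255,0.32,0,0,0,0,0.032,0.4,0,0,0,0])

```text
time: 24.63
ee_pos: [529.3, 84.4, 39.7]
tool_rot: [0.734, 0.679, 0.0, 0.0]
wrist_force: [0.4, -0.1, -1.7]
finger_gap: 49.2
grip_force: 41.9
```

drive_tool(motion=[0.002,0.03,0,0,0,0,0.005,0.06,0,0,0,0,0.007,0.09,0,0,0,0,0.0085,0.106,0,0,0,0,0.0085,0.106,0,0,0,0])

```text
time: 25.05
ee_pos: [531.6, 109.0, 38.9]
tool_rot: [0.735, 0.678, 0.0, 0.0]
wrist_force: [0.0, 0.5, -1.5]
finger_gap: 49.1
grip_force: 41.9
```

drive_tool(motion=[0,0,0,0,0,0,0,0,0,0,0,0,0,0,0,0,0,0,0,0,0.08,0,0,0,0,0,0.2,0,0,0], jaw=0.15)

```text
time: 25.47
ee_pos: [530.0, 108.2, 87.3]
tool_rot: [0.735, 0.678, -0.002, -0.002]
wrist_force: [0.0, 0.5, -0.9]
finger_gap: 72.7
grip_force: 0.0
```

drive_tool(motion=[0,0,0.15,0,0,0,0,0,0.25,0,0,0,-0.15,0,0.25,0,0,0,-0.3,0,0.25,0,0,0,-0.4,0,0.25,0,0,0])

```text
time: 25.88
ee_pos: [429.0, 108.5, 151.3]
tool_rot: [0.735, 0.678, -0.0, -0.0]
wrist_force: [-0.1, 0.3, -1.5]
finger_gap: 72.7
grip_force: 0.0
```

Run:
```python
from raw import *
st(); im=raws("top4")
cv2.imwrite("pics/crop5.png",cv2.resize(im[150:300,100:370],None,fx=2.5,fy=2.5,interpolation=cv2.INTER_CUBIC))
```

```text
t 25.9 p [429.  108.5 151.3] yaw -4.6 F [-0.1  0.3 -1.5] gap 72.7 grip 0.0
raw px [138. 234.] angle 72.5 size [31.3 28.3] carrier ctr [500.4 443.7] brass [ 6. 13.] 71.6 floor corners [[551.0, 423.0], [473.0, 399.0], [451.0, 463.0], [507.0, 490.0], [532.0, 488.0]]
raw px [199. 205.] angle 2.5 size [27.  31.4] carrier ctr [579.4 277. ] brass [ 5. 13.] 90.0 floor corners [[624.0, 309.0], [620.0, 239.0], [537.0, 247.0], [542.0, 311.0]]
```

View pics/crop5.png

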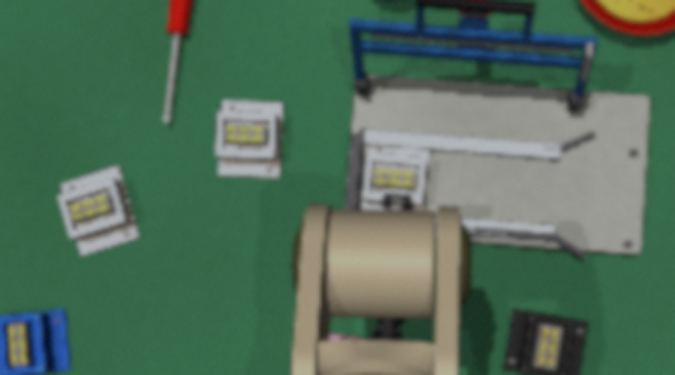

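drive_tool(motion=[0.08,0.1,0,0,0,0,0.16,0.2,0,0,0,0,0.24,0.3,0,0,0,0,0.3,0.36,0,0,0,0,0.34,0.42,0,0,0,0])

```text
time: 26.35
ee_pos: [517.8, 214.5, 151.2]
tool_rot: [0.735, 0.678, 0.0, 0.0]
wrist_force: [0.4, -0.6, -0.4]
finger_gap: 72.5
grip_force: 0.0
```

drive_tool(motion=[0.08,0.08,0,0,0,0,0.16,0.16,-0.04,0,0,0,0.24,0.24,-0.1,0,0,0,0.26,0.26,-0.16,0,0,0,0.26,0.26,-0.16,0,0,0])

```text
time: 26.77
ee_pos: [581.0, 279.0, 107.6]
tool_rot: [0.735, 0.679, -0.002, -0.001]
wrist_force: [-0.4, 0.1, -0.4]
finger_gap: 72.9
grip_force: 0.0
```

drive_tool(motion=[0,0,-0.1,0,0,0,0,0,-0.22,0,0,0,0,0,-0.33,0,0,0,0,0,-0.388,0,0,0,0,0,-0.388,0,0,0])

```text
time: 27.18
ee_pos: [579.7, 277.3, 11.7]
tool_rot: [0.735, 0.678, -0.003, -0.001]
wrist_force: [-0.5, 0.2, -0.0]
finger_gap: 72.7
grip_force: 0.0
```

drive_tool(motion=[0,0,0,0,0,0,0,0,0,0,0,0,0,0,0,0,0,0,0,0,0,0,0,0,0,0,0,0,0,0], jaw=1)

```text
time: 27.6
ee_pos: [582.7, 278.7, 16.7]
tool_rot: [0.735, 0.678, 0.002, 0.001]
wrist_force: [-0.9, -1.4, 7.6]
finger_gap: 49.1
grip_force: 41.9
```

```bash
python3 s.py
```

```text
t 27.6 p [582.7 278.7  16.7] yaw -4.6 F [-0.9 -1.4  7.6] gap 49.1 grip 41.9
```

drive_tool(motion=[0,0,0.06,0,0,0,0,0,0.2,0,0,0,-0.05,-0.02,0.34,0,0,0,-0.12,-0.06,0.392,0,0,0,-0.2,-0.1,0.392,0,0,0])

```text
time: 28.02
ee_pos: [533.0, 253.9, 117.0]
tool_rot: [0.735, 0.678, 0.004, 0.002]
wrist_force: [0.8, 0.9, -1.0]
finger_gap: 49.7
grip_force: 41.6
```

drive_tool(motion=[-0.03,-0.16,0,0,0,0,-0.06,-0.32,0,0,0,0,-0.064,-0.48,0,0,0,0,-0.064,-0.64,0,0,0,0,-0.064,-0.8,0,0,0,0])

```text
time: 28.43
ee_pos: [515.2, 51.9, 113.4]
tool_rot: [0.735, 0.679, 0.001, 0.001]
wrist_force: [1.4, -1.4, -2.5]
finger_gap: 49.5
grip_force: 41.5
```

drive_tool(motion=[0,-0.15,0,0,0,0,0,-0.3,0,0,0,0,0,-0.45,0,0,0,0,0,-0.58,0,0,0,0,0,-0.66,0,0,0,0])

```text
time: 28.85
ee_pos: [515.4, -114.6, 113.3]
tool_rot: [0.735, 0.678, 0.0, 0.001]
wrist_force: [-0.4, -0.3, -0.3]
finger_gap: 49.6
grip_force: 41.5
```

drive_tool(motion=[0,0,0,0,0,0,0,0,0,0,0,0])

```text
time: 29.02
ee_pos: [515.5, -112.1, 112.9]
tool_rot: [0.735, 0.678, 0.0, 0.0]
wrist_force: [-0.3, 0.4, -0.5]
finger_gap: 49.6
grip_force: 41.5
```

```bash
python3 s.py
```

```text
t 29.0 p [ 515.5 -112.1  112.9] yaw -4.7 F [-0.3  0.4 -0.5] gap 49.6 grip 41.5
```

drive_tool(motion=[-0.006,0,-0.1,0,0,0,-0.006,0,-0.2,0,0,0,-0.006,0,-0.27,0,0,0,-0.006,0,-0.302,0,0,0,-0.006,0,-0.302,0,0,0])

```text
time: 29.43
ee_pos: [513.7, -110.0, 36.4]
tool_rot: [0.734, 0.679, -0.0, -0.001]
wrist_force: [-0.1, 0.7, -1.5]
finger_gap: 49.0
grip_force: 41.7
```

drive_tool(motion=[0.003,0.04,0,0,0,0,0.009,0.11,0,0,0,0,0.0155,0.2,0,0,0,0,0.024,0.3,0,0,0,0,0.032,0.4,0,0,0,0])

```text
time: 29.85
ee_pos: [522.3, -9.2, 37.7]
tool_rot: [0.735, 0.678, 0.0, 0.0]
wrist_force: [0.4, 0.5, -2.0]
finger_gap: 49.3
grip_force: 41.7
```

drive_tool(motion=[0.005,0.06,0,0,0,0,0.01,0.12,0,0,0,0,0.014,0.18,0,0,0,0,0.0175,0.22,0,0,0,0,0.0185,0.234,0,0,0,0])

```text
time: 30.27
ee_pos: [526.9, 49.1, 37.5]
tool_rot: [0.734, 0.679, 0.0, 0.001]
wrist_force: [1.1, -2.2, -0.4]
finger_gap: 49.3
grip_force: 41.4
```

drive_tool(motion=[0,0,0,0,0,0,0,0,0,0,0,0])

```text
time: 30.43
ee_pos: [526.7, 47.1, 37.0]
tool_rot: [0.735, 0.678, 0.0, 0.0]
wrist_force: [-0.2, 0.1, -0.9]
finger_gap: 49.3
grip_force: 41.6
```

drive_tool(motion=[0,0,0,0,0,0,0,0,0,0,0,0,0,0,0,0,0,0,0,0,0.08,0,0,0,0,0,0.2,0,0,0], jaw=0.15)

```text
time: 30.85
ee_pos: [525.1, 46.9, 85.3]
tool_rot: [0.735, 0.678, -0.002, -0.002]
wrist_force: [0.0, 0.1, 0.5]
finger_gap: 72.3
grip_force: 0.0
```

drive_tool(motion=[0,0,0.15,0,0,0.02,-0.03,0.1,0.2,0,0,0.04,-0.1,0.24,0.2,0,0,0.07,-0.18,0.38,0.2,0,0,0.1,-0.26,0.5,0.2,0,0,0.123])

```text
time: 31.27
ee_pos: [460.8, 173.4, 137.1]
tool_rot: [0.589, 0.808, 0.0, 0.0]
wrist_force: [0.3, 0.4, -0.1]
finger_gap: 72.6
grip_force: 0.0
```

Run:
```python
from raw import *
st(); im=raws("top5")
```

```text
t 31.3 p [460.8 173.4 137.1] yaw 17.8 F [ 0.3  0.4 -0.1] gap 72.6 grip 0.0
raw px [138. 234.] angle 72.5 size [31.3 28.3] carrier ctr [500.7 443.8] brass [ 6.2 13.5] 74.1 floor corners [[551.0, 423.0], [473.0, 399.0], [451.0, 463.0], [507.0, 490.0], [532.0, 488.0]]
```

drive_tool(motion=[0.016,0.12,0,0,0,0,0.032,0.24,0,0,0,0,0.048,0.36,0,0,0,0,0.064,0.48,0,0,0,0,0.08,0.6,0,0,0,0])

```text
time: 31.73
ee_pos: [481.8, 323.4, 136.8]
tool_rot: [0.591, 0.807, 0.0, 0.0]
wrist_force: [1.4, -0.7, -0.4]
finger_gap: 72.6
grip_force: 0.0
```

drive_tool(motion=[0.025,0.15,0,0,0,0,0.05,0.3,0,0,0,0,0.07,0.43,-0.05,0,0,0,0.078,0.488,-0.1,0,0,0,0.078,0.488,-0.1,0,0,0])

```text
time: 32.15
ee_pos: [499.9, 446.0, 108.4]
tool_rot: [0.59, 0.807, -0.002, -0.001]
wrist_force: [-0.4, -1.0, -1.2]
finger_gap: 72.5
grip_force: 0.0
```

drive_tool(motion=[0,0,-0.1,0,0,0,0,0,-0.22,0,0,0,0,0,-0.33,0,0,0,0,0,-0.388,0,0,0,0,0,-0.388,0,0,0])

```text
time: 32.57
ee_pos: [499.9, 442.2, 11.4]
tool_rot: [0.591, 0.806, -0.003, -0.001]
wrist_force: [-0.4, -0.8, 0.0]
finger_gap: 72.5
grip_force: 0.0
```

drive_tool(motion=[0,0,0,0,0,0,0,0,0,0,0,0,0,0,0,0,0,0,0,0,0,0,0,0,0,0,0,0,0,0], jaw=1)

```text
time: 32.98
ee_pos: [502.3, 444.5, 17.0]
tool_rot: [0.591, 0.807, 0.002, 0.001]
wrist_force: [0.8, -1.5, 7.1]
finger_gap: 48.6
grip_force: 44.9
```

```bash
python3 s.py
```

```text
t 33.0 p [502.3 444.5  17. ] yaw 17.6 F [ 0.8 -1.5  7.1] gap 48.6 grip 44.9
```

drive_tool(motion=[0,0,0.06,0,0,0,0,0,0.2,0,0,-0.01,-0.01,-0.02,0.34,0,0,-0.02,-0.02,-0.08,0.392,0,0,-0.035,-0.04,-0.2,0.392,0,0,-0.05])

```text
time: 33.4
ee_pos: [492.4, 396.2, 117.5]
tool_rot: [0.652, 0.758, 0.004, 0.001]
wrist_force: [1.0, 0.4, -0.5]
finger_gap: 49.4
grip_force: 44.0
```

drive_tool(motion=[0,-0.16,0,0,0,-0.015,0,-0.32,0,0,0,-0.03,0,-0.48,0,0,0,-0.045,0,-0.64,0,0,0,-0.06,0,-0.8,0,0,0,-0.073])

```text
time: 33.82
ee_pos: [490.7, 192.4, 113.4]
tool_rot: [0.735, 0.678, 0.0, 0.0]
wrist_force: [0.7, -0.2, -1.5]
finger_gap: 48.9
grip_force: 44.0
```

drive_tool(motion=[0.006,-0.16,0,0,0,0,0.012,-0.32,0,0,0,0,0.018,-0.48,0,0,0,0,0.024,-0.64,0,0,0,0,0.03,-0.8,0,0,0,0])

```text
time: 34.23
ee_pos: [498.4, -7.7, 113.5]
tool_rot: [0.735, 0.678, 0.0, 0.0]
wrist_force: [0.8, -0.4, -1.3]
finger_gap: 49.1
grip_force: 44.0
```

drive_tool(motion=[0.02,-0.15,0,0,0,0,0.04,-0.28,0,0,0,0,0.055,-0.38,0,0,0,0,0.06,-0.43,0,0,0,0,0.06,-0.43,0,0,0,0])

```text
time: 34.65
ee_pos: [513.8, -115.5, 113.1]
tool_rot: [0.736, 0.677, 0.0, 0.001]
wrist_force: [-0.6, -0.1, -1.7]
finger_gap: 48.9
grip_force: 44.0
```

Run:
```python
from h import *
from s import st
st(); im=cam("side","side2")
p=proj("side",(515,-115,100)).astype(int)
y0=max(0,p[1]-110);x0=max(0,p[0]-140)
cv2.imwrite("pics/c6.png",cv2.resize(im[y0:y0+220,x0:x0+280],None,fx=2.5,fy=2.5))
```

```text
t 34.6 p [ 513.8 -115.5  113.1] yaw -4.7 F [-0.6 -0.1 -1.7] gap 48.9 grip 44.0
```

View pics/c6.png

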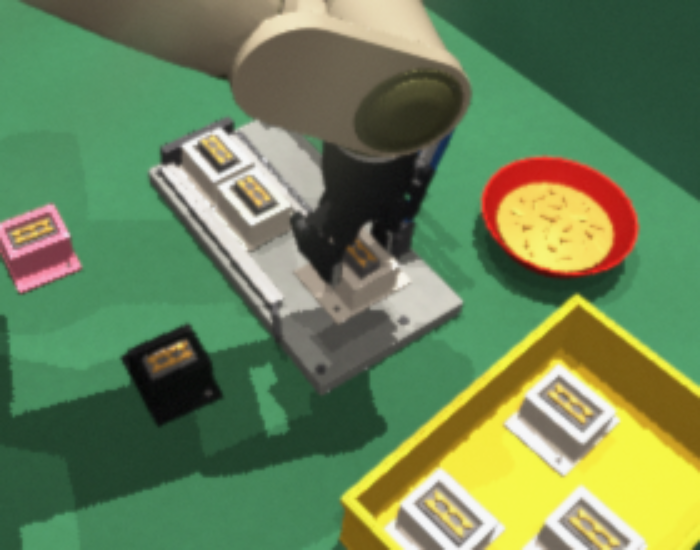

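Two raws sit in the channel (crop 218,155 and 250,195); the third is held level above the run-out.

drive_tool(motion=[0,0,-0.1,0,0,0,0,0,-0.2,0,0,0,0,0,-0.27,0,0,0,0,0,-0.301,0,0,0,0,0,-0.301,0,0,0])

```text
time: 35.12
ee_pos: [513.1, -111.7, 37.3]
tool_rot: [0.734, 0.679, -0.0, -0.001]
wrist_force: [0.4, -0.4, -0.7]
finger_gap: 49.2
grip_force: 45.4
```

drive_tool(motion=[0.003,0.04,0,0,0,0,0.009,0.11,0,0,0,0,0.0155,0.2,0,0,0,0,0.024,0.3,0,0,0,0,0.028,0.35,0,0,0,0])

```text
time: 35.53
ee_pos: [520.6, -22.5, 38.2]
tool_rot: [0.734, 0.679, 0.0, 0.0]
wrist_force: [-2.4, -3.7, 0.1]
finger_gap: 49.2
grip_force: 45.5
```

drive_tool(motion=[0.001,0.015,0,0,0,0,0.001,0.015,0,0,0,0,0.001,0.015,0,0,0,0])

```text
time: 35.78
ee_pos: [521.1, -22.4, 37.8]
tool_rot: [0.735, 0.678, 0.0, 0.0]
wrist_force: [1.2, 0.3, -1.9]
finger_gap: 48.9
grip_force: 45.4
```

drive_tool(motion=[0,0,0,0,0,0,0,0,0,0,0,0,0,0,0,0,0,0,0,0,0.08,0,0,0,0,0,0.2,0,0,0], jaw=0.15)

```text
time: 36.2
ee_pos: [519.4, -22.2, 86.1]
tool_rot: [0.735, 0.678, -0.001, -0.002]
wrist_force: [0.9, -0.9, 0.7]
finger_gap: 73.1
grip_force: 0.0
```

drive_tool(motion=[0,0,0.16,0,0,0,0,0,0.32,0,0,0,0,0,0.48,0,0,0,0,0,0.64,0,0,0,0,0,0.8,0,0,0], jaw=0.4)

```text
time: 36.62
ee_pos: [520.4, -22.4, 289.8]
tool_rot: [0.735, 0.678, 0.0, 0.0]
wrist_force: [1.0, -0.0, -0.0]
finger_gap: 51.1
grip_force: 0.0
```

Run:
```python
from raw import *
st(); im=cam("top","top6")
a=np.radians(-4.6);u=np.array([np.cos(a),np.sin(a)]);v=np.array([-np.sin(a),np.cos(a)])
hsv=cv2.cvtColor(im,cv2.COLOR_BGR2HSV)
w=(hsv[...,1]>70)&(abs(hsv[...,0].astype(int)-26)<12)&(hsv[...,2]>90)
for c in blobs(cv2.morphologyEx(w.astype(np.uint8),cv2.MORPH_CLOSE,np.ones((3,3))),25):
    r=cv2.minAreaRect(c)
    if 220<r[0][0]<330 and 190<r[0][1]<280:
        d=onz("top",r[0],65)-(526,41); print(np.round(r[0],1),"jig",(d@u).round(1),(d@v).round(1))
```

```text
t 36.6 p [520.4 -22.4 289.8] yaw -4.6 F [ 1. -0. -0.] gap 51.1 grip 0.0
[278.5 222.5] jig -1.4 16.3
[256.2 221.1] jig -2.3 75.4
```

drive_tool(motion=[0.14,0.05,0.03,0,0,0,0.28,0.1,0.03,0,0,0,0.42,0.14,0.03,0,0,0,0.56,0.18,0.03,0,0,0,0.63,0.21,0.03,0,0,0])

```text
time: 37.08
ee_pos: [680.7, 30.7, 293.3]
tool_rot: [0.735, 0.678, -0.0, -0.0]
wrist_force: [-0.3, -0.8, -0.9]
finger_gap: 51.1
grip_force: 0.0
```

drive_tool(motion=[0,0,0,0,0,0,0,0,-0.08,0,0,0,0,0,-0.16,0,0,0,0,0,-0.24,0,0,0,0,0,-0.304,0,0,0])

```text
time: 37.5
ee_pos: [677.5, 29.7, 217.5]
tool_rot: [0.735, 0.678, -0.0, -0.0]
wrist_force: [-0.1, -0.2, -0.0]
finger_gap: 51.2
grip_force: 0.0
```

drive_tool(motion=[0,0,0,0,0,0,0,0,0,0,0,0])

```text
time: 37.67
ee_pos: [677.9, 29.9, 219.1]
tool_rot: [0.735, 0.678, -0.0, -0.0]
wrist_force: [0.4, 0.9, 0.4]
finger_gap: 50.9
grip_force: 0.0
```

Run:
```python
from raw import *
st(); im=cam("top","top7")
a=np.radians(-4.6);u=np.array([np.cos(a),np.sin(a)]);v=np.array([-np.sin(a),np.cos(a)])
hsv=cv2.cvtColor(im,cv2.COLOR_BGR2HSV)
w=(hsv[...,1]>70)&(abs(hsv[...,0].astype(int)-26)<12)&(hsv[...,2]>90)
for c in blobs(cv2.morphologyEx(w.astype(np.uint8),cv2.MORPH_CLOSE,np.ones((3,3))),15):
    r=cv2.minAreaRect(c)
    if 220<r[0][0]<330 and 190<r[0][1]<280:
        d=onz("top",r[0],65)-(526,41); print(np.round(r[0],1),"jig",(d@u).round(1),(d@v).round(1))
im=cam("side","side3");x,y=proj("side",(600,0,150)).astype(int)
cv2.imwrite("pics/c7.png",cv2.resize(im[max(0,y-110):y+110,x-140:x+140],None,fx=2.5,fy=2.5))
```

```text
t 37.7 p [677.9  29.9 219.1] yaw -4.6 F [0.4 0.9 0.4] gap 50.9 grip 0.0
[313. 225.] jig -1.1 -75.0
```

View pics/c7.png

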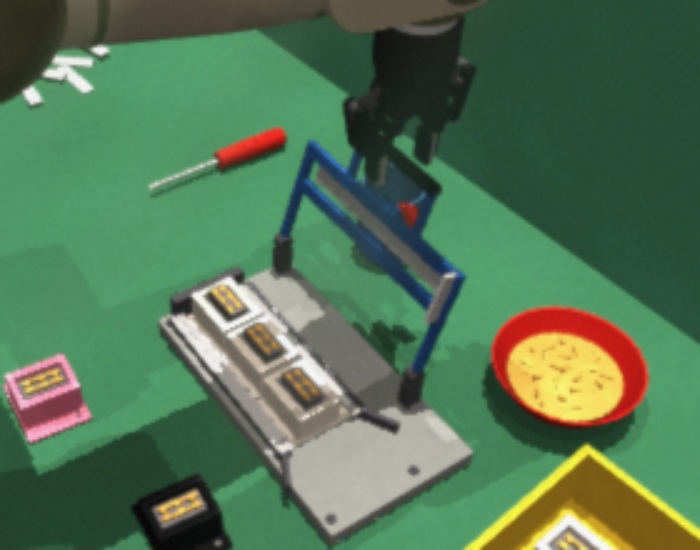

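All three raws are in line in the channel (crop 228,300; 262,340; 298,383) and the fingers straddle the rod. I'll pinch it and lower the bar.

drive_tool(motion=[0,0,0,0,0,0,0,0,0,0,0,0,0,0,0,0,0,0,0,0,0,0,0,0,0,0,0,0,0,0], jaw=1, squeeze=30)

```text
time: 38.18
ee_pos: [678.6, 30.4, 219.7]
tool_rot: [0.735, 0.678, 0.0, 0.0]
wrist_force: [-1.1, 0.2, 3.1]
finger_gap: 12.6
grip_force: 29.3
```

drive_tool(motion=[-0.07,0.0056,0.0164,0,0,0,-0.141,0.0113,0.0256,0,0,0,-0.2125,0.017,0.028,0,0,0,-0.284,0.023,0.023,0,0,0,-0.355,0.0285,0.01,0,0,0])

```text
time: 38.6
ee_pos: [590.2, 37.5, 223.4]
tool_rot: [0.735, 0.678, 0.002, 0.002]
wrist_force: [3.9, 0.3, 4.5]
finger_gap: 12.7
grip_force: 31.7
```

```bash
python3 s.py
```

```text
t 38.6 p [590.2  37.5 223.4] yaw -4.6 F [3.9 0.3 4.5] gap 12.7 grip 31.7
```

drive_tool(motion=[-0.069,0.0056,-0.019,0,0,0,-0.136,0.011,-0.045,0,0,0,-0.2,0.016,-0.078,0,0,0,-0.26,0.021,-0.117,0,0,0,-0.317,0.0254,-0.162,0,0,0])

```text
time: 39.02
ee_pos: [510.5, 43.9, 181.9]
tool_rot: [0.735, 0.678, 0.001, 0.001]
wrist_force: [-0.0, 0.8, 4.7]
finger_gap: 13.0
grip_force: 32.8
```

drive_tool(motion=[-0.051,0.004,-0.05,0,0,0,-0.098,0.008,-0.105,0,0,0,-0.138,0.011,-0.164,0,0,0,-0.173,0.014,-0.228,0,0,0,-0.2,0.016,-0.294,0,0,0])

```text
time: 39.43
ee_pos: [459.7, 48.0, 107.4]
tool_rot: [0.735, 0.678, 0.0, 0.0]
wrist_force: [0.9, 1.3, 1.2]
finger_gap: 12.6
grip_force: 33.8
```

drive_tool(motion=[-0.0175,0.0014,-0.055,0,0,0,-0.031,0.0025,-0.111,0,0,0,-0.038,0.003,-0.161,0,0,0,-0.042,0.0034,-0.204,0,0,0,-0.0435,0.0035,-0.24,0,0,0])

```text
time: 39.85
ee_pos: [448.1, 49.0, 46.6]
tool_rot: [0.735, 0.678, -0.001, -0.001]
wrist_force: [-7.2, 0.1, 0.9]
finger_gap: 13.0
grip_force: 35.2
```

```bash
python3 s.py
```

```text
t 39.9 p [448.1  49.   46.6] yaw -4.5 F [-7.2  0.1  0.9] gap 13.0 grip 35.2
```

drive_tool(motion=[0,0,-0.012,0,0,0,0,0,-0.016,0,0,0,0,0,-0.016,0,0,0])

```text
time: 40.1
ee_pos: [448.0, 49.0, 42.8]
tool_rot: [0.735, 0.678, -0.001, -0.002]
wrist_force: [-6.0, 0.6, -4.5]
finger_gap: 12.6
grip_force: 34.7
```

drive_tool(motion=[0,0,0,0,0,0,0,0,0,0,0,0,0,0,0,0,0,0,0,0,0.1,0,0,0,0,0,0.24,0,0,0], jaw=0.4)

```text
time: 40.52
ee_pos: [448.3, 48.9, 102.7]
tool_rot: [0.735, 0.678, -0.002, -0.002]
wrist_force: [-0.8, -0.5, 0.7]
finger_gap: 51.1
grip_force: 0.0
```

drive_tool(motion=[0,0,0.16,0,0,0,0,0,0.3,0,0,0,0.1,-0.01,0.44,0,0,0,0.22,-0.02,0.46,0,0,0,0.32,-0.02,0.46,0,0,0], jaw=1)

```text
time: 40.93
ee_pos: [532.2, 43.3, 222.2]
tool_rot: [0.735, 0.678, 0.002, 0.003]
wrist_force: [0.5, 0.5, 0.1]
finger_gap: 0.0
grip_force: 0.0
```

```bash
python3 s.py
```

```text
t 40.9 p [532.2  43.3 222.2] yaw -4.6 F [0.5 0.5 0.1] gap 0.0 grip 0.0
```

drive_tool(motion=[-0.016,-0.008,-0.1,0,0,0,-0.016,-0.008,-0.22,0,0,0,-0.016,-0.008,-0.32,0,0,0,-0.016,-0.008,-0.36,0,0,0,-0.016,-0.008,-0.36,0,0,0])

```text
time: 41.35
ee_pos: [524.7, 41.8, 126.9]
tool_rot: [0.735, 0.678, -0.001, -0.001]
wrist_force: [-0.2, -0.1, -0.8]
finger_gap: 0.1
grip_force: 0.0
```

drive_tool(motion=[0,0,0,0,0,0])

```text
time: 41.43
ee_pos: [526.1, 41.7, 129.6]
tool_rot: [0.735, 0.678, 0.0, 0.0]
wrist_force: [0.1, -0.1, -0.0]
finger_gap: -0.1
grip_force: 0.0
```

Run:
```python
from raw import *
st()
im=cam("side","side4");x,y=proj("side",(520,30,90)).astype(int)
cv2.imwrite("pics/c8.png",cv2.resize(im[max(0,y-90):y+110,x-120:x+120],None,fx=2.8,fy=2.8))
```

```text
t 41.4 p [526.1  41.7 129.6] yaw -4.6 F [ 0.1 -0.1 -0. ] gap -0.1 grip 0.0
```

View pics/c8.png

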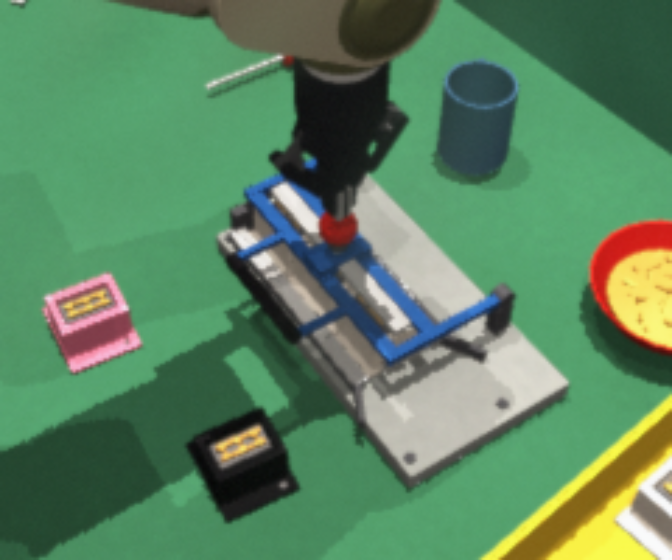

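The bar is down over the housings, with the closed fingers centred over the red head (crop 338,225). Pressing.

drive_tool(motion=[0,0,-0.03,0,0,0,0,0,-0.055,0,0,0,0,0,-0.07,0,0,0,0,0,-0.085,0,0,0,0,0,-0.095,0,0,0])

```text
time: 41.9
ee_pos: [526.5, 41.7, 106.9]
tool_rot: [0.735, 0.678, 0.001, 0.001]
wrist_force: [-14.5, 1.5, 41.9]
finger_gap: 0.2
grip_force: 20.9
```

drive_tool(motion=[0,0,-0.012,0,0,0,0,0,-0.024,0,0,0,0,0,-0.024,0,0,0,0,0,-0.024,0,0,0])

```text
time: 42.23
ee_pos: [526.7, 41.6, 106.7]
tool_rot: [0.734, 0.679, 0.002, 0.003]
wrist_force: [-29.0, 1.4, 74.3]
finger_gap: -0.4
grip_force: 37.1
```

drive_tool(motion=[0,0,0.03,0,0,0,0,0,0.07,0,0,0,0,0,0.14,0,0,0,0,0,0.28,0,0,0,0,0,0.42,0,0,0])

```text
time: 42.65
ee_pos: [524.8, 41.8, 204.3]
tool_rot: [0.735, 0.678, -0.001, -0.001]
wrist_force: [1.3, -1.6, -1.2]
finger_gap: 0.2
grip_force: 0.0
```

drive_tool(motion=[-0.12,-0.1,0.02,0,0,0,-0.24,-0.2,0.04,0,0,0,-0.36,-0.3,0.06,0,0,0,-0.48,-0.4,0.08,0,0,0,-0.6,-0.5,0.1,0,0,0])

```text
time: 43.07
ee_pos: [373.9, -83.7, 228.8]
tool_rot: [0.734, 0.679, -0.0, 0.0]
wrist_force: [1.1, -1.1, 0.4]
finger_gap: 0.2
grip_force: 0.0
```

drive_tool(motion=[0,0,0,0,0,0,0,0,0,0,0,0,0,0,0,0,0,0,0,0,0,0,0,0])

```text
time: 43.4
ee_pos: [376.0, -82.7, 228.6]
tool_rot: [0.734, 0.679, 0.0, -0.0]
wrist_force: [0.1, -0.1, 0.5]
finger_gap: -0.0
grip_force: 0.0
```

Run:
```python
from raw import *
st()
im=cam("top","top9"); im2=cam("side","side9")
x,y=proj("side",(520,30,60)).astype(int)
a=cv2.resize(im[160:290,220:490],(780,376),interpolation=cv2.INTER_CUBIC)
cv2.imwrite("pics/c9.png",a)
cv2.imwrite("pics/c10.png",cv2.resize(im2[y-90:y+190,x-110:x+240],None,fx=2.1,fy=2.1,interpolation=cv2.INTER_CUBIC))
hsv=cv2.cvtColor(im,cv2.COLOR_BGR2HSV);m=(hsv[...,1]>150)&(hsv[...,2]>100)&((hsv[...,0]<8)|(hsv[...,0]>172));m[:200]=0;m[245:]=0
for c in blobs(m,30):
    M=cv2.moments(c);p=(M["m10"]/M["m00"],M["m01"]/M["m00"]);print("head",p,onz("top",p,116))
```

```text
t 43.4 p [376.  -82.7 228.6] yaw -4.5 F [ 0.1 -0.1  0.5] gap -0.0 grip 0.0
head (284.4811463046757, 220.77073906485668) [525.23226887  42.02688664]
```

View pics/c10.png

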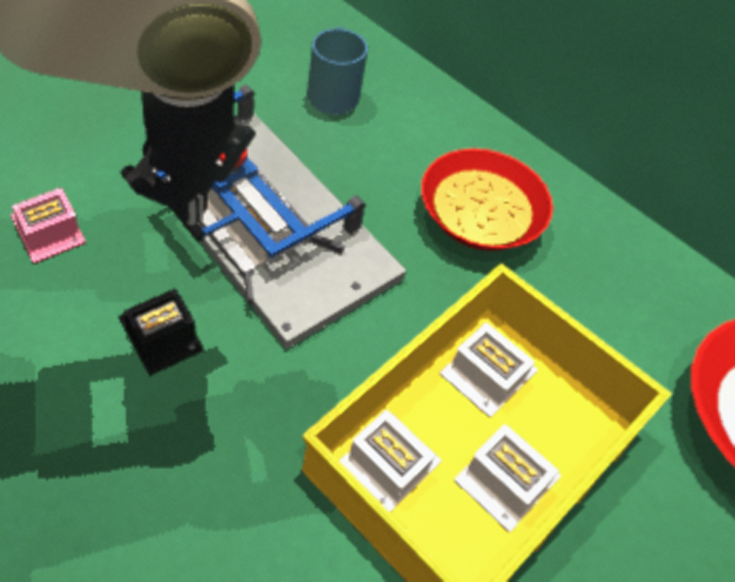

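View pics/c9.png

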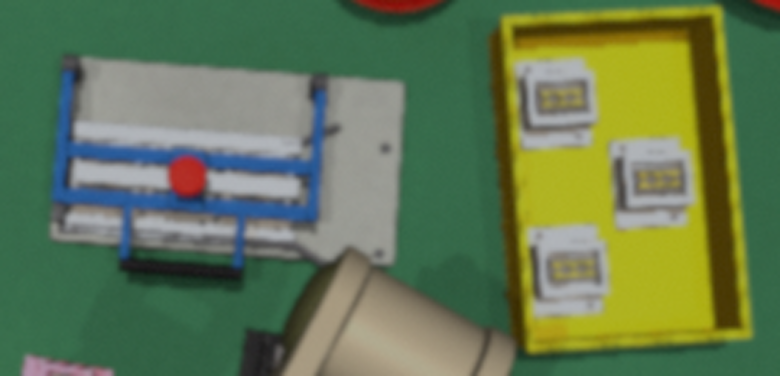

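The bar is down, the red head is back where it started (284.5,220.8), and three finished housings stand flat in the crate. The arm is clear, so I'm handing in.

```bash
python3 -c "
from station import bot
print(bot.sign_off())"
```

```text
the job is handed in; nothing more can be done
None
```

I've handed the job in, with no verdict returned: three finished housings are flat in the crate, three raw ones are in the channel with the bar down, and the plunger was pressed to its stop and sprang back (the seated contacts can't be seen under the bar).

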